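Load the conditioning chamber and lock its tray

ROBOT

A 6-joint arm with a two-finger parallel gripper is mounted at the origin on the work surface; the furniture and walls round the work are solid. World frame = base frame: x ahead of the robot, y to its left, z up, the work surface at z = 0. Lengths are in mm, angles in rad, forces in N, time in s.
With the tool pointing down it reaches from about 400 to 925 mm from the base axis. Payload 12.5 kg.
Tool frame: the origin (TCP) lies midway between the tips of the shut fingers; the grasp point (between the pads) lies 19 mm behind it; z points along the fingers, y is the line along which they close (so a half turn about z gives the same grasp; the last joint's range is limited). The gripper opens to 95 mm and grips with 3 to 60 N. Pads are 20 mm wide; open, the fingers measure 119 mm over their backs; the gripper's body (75 mm by 180 mm) begins 59 mm behind the grasp point.
Start: joints at [-1.223, 0.491, 1.559, -0, 1.092, -0.106], TCP at [274.015, -561.752, 193.561] pointing down, gripper open.
Joint ranges: [-3.1, 3.1], [-0.84, 2.19], [0.05, 2.79], [-1.13, 4.28], [0.06, 2.93], [-2.69, 2.69]. Speed limits (rad/s): [2.22, 2.22, 2.79, 3.14, 3.14, 3.14].

INTERFACE

Orientations are given as [roll, pitch, yaw] about the fixed x, y, z axes, in that order (R = Rz(yaw) Ry(pitch) Rx(roll)).
In Python, from cell import env gives the robot as it stands.
- The arm moves only by the tool carry_out, never from a script. Its argument "series" is a list of rows, each a list of 4 numbers: the shift along the world's x, y, z normalised to -1 to 1, where 1 is 5 cm, then the turn about the world's z normalised to -1 to 1, where 1 is 6 degrees. In form: [[x, y, z, turn], ...]. A call has exactly 5 rows; each row shifts and turns the commanded pose from where the row before left it; what a row does not reach is not made up. A row lasts 1/10 s, in which the tool goes at most 50 mm and 8.59 degrees, less where a joint would pass 70% of its speed; a pose out of reach is approached as far as the arm can. A call with a number of a shift or a turn outside -1 to 1 is refused whole. A call with a gripper value outside its range is refused whole. "fingers" is the closure, from -1 (fully open) to 1 (shut), set as the call begins (left out, the last holds). The fingers move at their own pace and stop on an object; the grip force is fixed at half the most. Time passes only in rows, so rows that do not move let the fingers close, or fill a call up. It gives the time, the measured TCP pose, the force, the opening and the grip force at its end, in the units of the state.
- env.state(): the state, without advancing time (a new reading comes with each control period).
- env.read_camera(name): name is "scene" or "top" or "wrist"; returns the picture (420x560x3 uint8, red, green, blue); there is no depth.
- env.calibration(name): a dict with "K" (3x3 intrinsics, pixels), "pose" (4x4, takes a point from camera to world coordinates). Camera axes: x right, y down, z forward; pixel columns grow to the right and rows downward; lengths in mm; the calibration is good to about 2 mm. A picture is of the moment at which its call begins: read the wrist's pose just before it. calibration takes no time and is no camera call; for the wrist camera it gives the pose at the moment of the call.
- env.job_done(): hands the job in; it is judged then, once.
Trained networks look in the newest picture that a camera, given by its name, has taken for a name from the list of things; names that differ only in an ending like _2 or _b are one class to them, and where a whole thing is asked for, a point or a joint stands for the part that bears it (a point fixed in the world has none). Each returns a list of dicts, best first, with "conf" (0 to 1); they miss things now and then, are a little off and sometimes report something else, mostly with a low value. They report only what shows in the picture. A call takes as long as a camera call. They do not tell look-alikes from the thing itself.
- env.look_for(camera, label): "position" ([row, column] as shares, 0 to 1, of the picture: columns of its width, rows of its height, amid what is visible of it).
The state is a dict: "t": time; "joints": joint angles; "qvel": joint speeds; "tau": joint torques, N m; "eef_pos": TCP position; "tcp_rot": TCP orientation; "ft_force": force on the tool from outside, world axes, zero at the start; "moment": the same for the moment, N m; "opening": opening from 0.0 (shut) to 1.0 (fully open); "grip_force": force on a finger pad.
Only numpy, scipy, OpenCV 4.12 (cv2) and the standard library are available. Lean on these libraries where they do the work, as an engineer would, in place of code of your own. Each camera call takes 0.05 s, during which the arm holds its last target. There are 200 camera calls.

TASK

Slide the loaded tray by its handle along the worktop into the mouth of the white conditioning chamber until it is fully home, its front flush with the chamber's face, with the jar and the beaker still standing on it. Then turn the catch knob on the chamber's roof until its pointed end faces the raised mark, so that the catch lies across the tray's front. Leave the timer, the tape roll and the dark-capped jar where they are.

Things in the scene. Friction and masses are not known exactly. Their poses are not given: they have to be found in the camera images.
- chamber: White box-shaped conditioning chamber fixed on the worktop, 185 mm wide (y = -80 to +105 mm), 165 mm deep (x), 160 mm high. Origin: on the worktop, middle of its mouth, in the plane of its front face; x points into the chamber (the way the tray goes in), y to its left, z up. Mouth 130 mm wide (y = -65 to 65), flared to 154 over the first 12 mm, 140 mm high, no sill; back stop at x = 152 mm.
- canopy_edge (a point): Middle of the lower front edge of the chamber's roof (chamber x = -55 mm, z = 140 mm). The roof (z = 140 to 160 mm) projects 55 mm before the face as a canopy, so an upright gripper cannot follow the handle to the end: tilt it 35 to 45 degrees, fingers pointing into the chamber and down.
- tray: Open aluminium tray on the worktop, 150 mm long (x), 124 mm wide (y), rim 25 mm high, front wall 36 mm high, walls and floor 4 mm thick, 0.35 kg. Origin: centre of its underside; x points from the handle end to the end that enters the chamber first; z up.
- tray_front (a point): Centre of the outside of the tray's front wall (tray x = -75 mm, z = 18 mm). Fully home it lies in the plane of the chamber's face (chamber x about 0 to +2 mm).
- tray_handle (a point): Grip point in the middle of the tray's black handle (tray x = -121.5, y = 0, z = 47 mm). A bar 16 mm wide (tray y), 22 mm thick, 52 mm long, leaning 40 degrees from vertical (top away from the tray), on a short neck; it reaches to tray x = -147 mm, z = 72 mm. Grip it across its 16 mm width (fingers close along tray y), tool leaning with it. Axes as the tray's.
- jar: Cream powder jar with cap, 67 mm across, 118 mm high, standing on the far half of the tray's floor. Origin: centre of its underside, z up.
- beaker: Small glass beaker, 58 mm across, 70 mm high, standing on the handle half of the tray's floor. Origin: centre of its underside, z up.
- catch (a joint): Angle of the catch knob, rad: 0 when its pointed end points straight out of the chamber's front (chamber -x), growing counterclockwise seen from above; 1.571 when it faces the raised mark. Stops at -0.2 and 1.9; stays where left. On the same shaft a steel flag, 55 mm long, z = 18 to 34 mm, points the same way; at 1.571 it lies across the tray's front, 11 mm before the face. Starts at 0.1 to 0.3.
- knob_grip (a point): Point on the knob's vertical axis (chamber x = -14, y = 95 mm) at the height to grip, 192.5 mm above the worktop. The black knob is a bar 12 mm wide, 28 mm high (z = 171.5 to 199.5 mm), 46 mm long, its pointed end 26 mm from the axis, on a hub 32 mm across; pads close across the 12 mm width. The roof lies 32 mm below this point.
- mark (a point): Raised dark steel mark on the roof, a bar 20 x 7 x 4 mm, 51 mm from the knob's axis towards chamber -y (chamber x = -14 mm, y = 44 mm); this point is on its top.
- timer: Bystander: white bench timer, 62 x 62 x 18 mm, lying flat. Origin: centre of its underside.
- tape: Bystander: roll of tan tape, 86 mm across, 24 mm high, lying flat. Origin: centre of its underside.
- dark_jar: Bystander: jar with dark cap, 70 mm across, 142 mm high. Origin: centre of its underside.
Mind the look-alikes: they are no part of the job. What is shaped like the beaker but red is not meant. What is shaped like the jar but orange is not meant.

How it is judged:
By the outcome, as a careful person would: the job done as asked, in the order asked, and still so for the second after the job is handed in, with the robot touching nothing.
It also fails if it takes over 54 s, if anything falls off the work surface, if the arm or the gripper's body presses on something with over 40 N, if the wrist force passes 120 N, or if a joint passes its speed limit or range.

## Working session

There is one attempt and no reset: what is moved stays moved. The work goes in short steps, Python scripts to look and compute and a tool call to move; the robot and the scene stay as the last step left them, time stands still between calls to the robot, and variables do not carry over. Pictures are saved under pics/ and viewed, at most 10 in all, crops included, and the job is handed in when it is done.

Besides the shell and the picture viewer there is one more tool, called after "Emit:" as name(argument=value, ...) on one line, values as JSON. carry_out: Moves the arm, as the interface text tells. Its arguments: {"type":"object","properties":{"series":{"type":"array","items":{"type":"array","items":{"type":"number","minimum":-1,"maximum":1}}},"fingers":{"type":"number"}},"required":["series"]}

```bash
ls; mkdir -p pics; cat > h.py <<'E'
import numpy as np, cv2
from cell import env
L=["chamber","canopy_edge","tray","tray_front","tray_handle","jar","beaker","catch","knob_grip","mark","timer","tape","dark_jar"]
def snap(cam,name=None):
    c=env.calibration(cam); im=env.read_camera(cam)
    if name: cv2.imwrite(f"pics/{name}.png",im[:,:,::-1])
    return np.array(c["K"]),np.array(c["pose"]),im
def ray(K,P,u,v):
    d=P[:3,:3]@np.linalg.solve(K,[u,v,1.]); return P[:3,3],d/np.linalg.norm(d)
def atz(K,P,u,v,z):
    o,d=ray(K,P,u,v); return o+d*(z-o[2])/d[2]
def tri(rs):
    A=sum(np.eye(3)-np.outer(d,d) for o,d in rs); b=sum((np.eye(3)-np.outer(d,d))@o for o,d in rs)
    p=np.linalg.solve(A,b); return p,[np.linalg.norm((np.eye(3)-np.outer(d,d))@(p-o)) for o,d in rs]
def proj(K,P,p):
    q=P[:3,:3].T@(np.asarray(p,float)-P[:3,3]); q=K@q; return q[:2]/q[2]
def find(cam,l):
    return [(round(r["conf"],2),np.round([r["position"][1]*560,r["position"][0]*420],1)) for r in env.look_for(cam,l)]
E
python3 - <<'E'
from h import *
np.set_printoptions(suppress=True,precision=3)
s=env.state();print(s["t"],s["eef_pos"],s["tcp_rot"],s["opening"])
D={}
for c in("scene","top"):
    D[c]=snap(c,c+"0")
    print(c,D[c][1][:3,3],D[c][1][:3,2],D[c][0][0,0])
for l in L:
    f={c:find(c,l) for c in D}
    print(l,f)
    if f["scene"] and f["top"]:
        print("   tri",tri([ray(*D[c][:2],*f[c][0][1]) for c in D]))
cv2.imwrite("pics/both0.png",cv2.resize(np.vstack([D["scene"][2],D["top"][2]])[:,:,::-1],None,fx=.71,fy=.71))
E
```

```text
pics
0.0 [ 273.911 -561.478  192.927] [-3.14  -0.     0.454] 1.0030696688820644
scene [ 475.887 -794.312  951.484] [-0.009  0.68  -0.733] 516.8239618322818
top [ 305.657  -10.406 1070.299] [ 0.192 -0.017 -0.981] 454.5053125553443
chamber {'scene': [(0.73, array([320.5, 156.4]))], 'top': [(0.84, array([189.9, 169.5]))]}
   tri (array([577.681, 154.325, 128.051]), [np.float64(2.808738032684543), np.float64(2.80873803268441)])
canopy_edge {'scene': [(0.91, array([325. , 157.8]))], 'top': [(0.87, array([191.2, 169.3]))]}
   tri (array([584.567, 153.562, 122.107]), [np.float64(1.6986637892901515), np.float64(1.698663789290161)])
tray {'scene': [(0.8, array([307.5, 275.1]))], 'top': [(0.69, array([296. , 207.2])), (0.21, array([153.7, 283. ]))]}
   tri (array([537.538, -83.981, -29.574]), [np.float64(1.0748531940650263), np.float64(1.074853194065063)])
tray_front {'scene': [(0.77, array([309. , 272.8])), (0.26, array([230.2, 152. ])), (0.18, array([213.4, 354.7]))], 'top': [(0.88, array([295.4, 207.7])), (0.54, array([281.1, 186.1])), (0.19, array([212.8, 212.2]))]}
   tri (array([538.17 ,
[... 1368 characters left out ...]
]), [np.float64(1.5726700179326483), np.float64(1.5726700179327153)])
timer {'scene': [(0.54, array([239.8, 200.6]))], 'top': [(0.58, array([215.7, 272.1]))]}
   tri (array([372.771, 101.451,  29.705]), [np.float64(3.544484378758611), np.float64(3.5444843787586526)])
tape {'scene': [(0.95, array([212.1, 356.2]))], 'top': [(0.95, array([376.2, 281.4]))]}
   tri (array([ 345.857, -282.831,  -30.911]), [np.float64(13.204160620189453), np.float64(13.204160620189336)])
dark_jar {'scene': [(0.78, array([229. , 154.5]))], 'top': [(0.6, array([152.5, 282.5])), (0.18, array([211.7, 215.5]))]}
   tri (array([343.09 , 232.73 ,  68.036]), [np.float64(1.3848918856847123), np.float64(1.3848918856847048)])
```

View pics/both0.png

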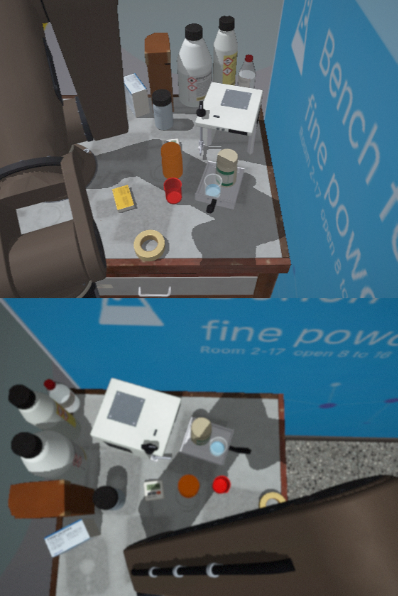

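```bash
python3 - <<'E'
import cv2
a=cv2.imread("pics/scene0.png")[110:340,180:420];b=cv2.imread("pics/top0.png")[120:290,130:370]
a=cv2.resize(a,None,fx=1.66,fy=1.66,interpolation=2) ; b=cv2.resize(b,None,fx=1.66,fy=1.66,interpolation=2)
import numpy as np
b=np.vstack([b,np.zeros((a.shape[0]-b.shape[0],b.shape[1],3),'u1')]) 
cv2.imwrite("pics/crop0.png",np.hstack([a,b]));print(a.shape)
E
```

```text
(382, 398, 3)
```

View pics/crop0.png

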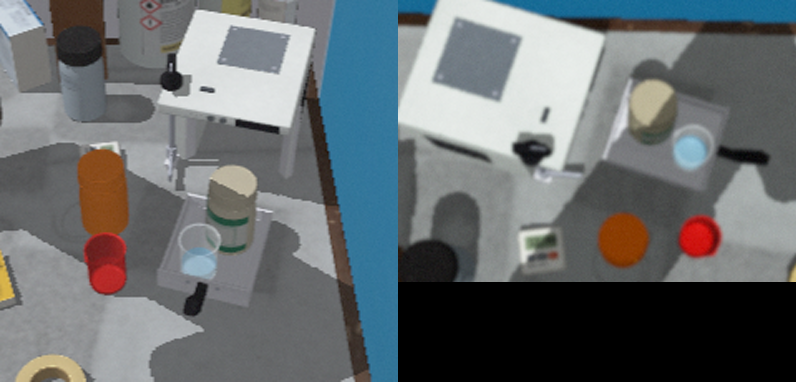

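```bash
python3 - <<'E'
import cv2,numpy as np
b=cv2.imread("pics/top0.png")[115:265,125:375]
b=cv2.resize(b,None,fx=3.2,fy=3.2,interpolation=2)
for i in range(0,250,25): cv2.putText(b,str(125+i),(int(i*3.2),10),0,.35,(0,255,255),1);cv2.line(b,(int(i*3.2),12),(int(i*3.2),18),(0,255,255),1)
for i in range(0,150,25): cv2.putText(b,str(115+i),(770,int(i*3.2)+4),0,.35,(0,255,255),1)
cv2.imwrite("pics/crop1.png",b)
a=cv2.imread("pics/scene0.png")[110:310,240:400]
a=cv2.resize(a,None,fx=3,fy=3,interpolation=2)
for i in range(0,160,20): cv2.putText(a,str(240+i),(int(i*3),10),0,.35,(0,255,255),1);cv2.line(a,(int(i*3),12),(int(i*3),18),(0,255,255),1)
for i in range(0,200,20): cv2.putText(a,str(110+i),(450,int(i*3)+4),0,.35,(0,255,255),1)
cv2.imwrite("pics/crop2.png",a)
E
```

```text
(no output)
```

View pics/crop1.png

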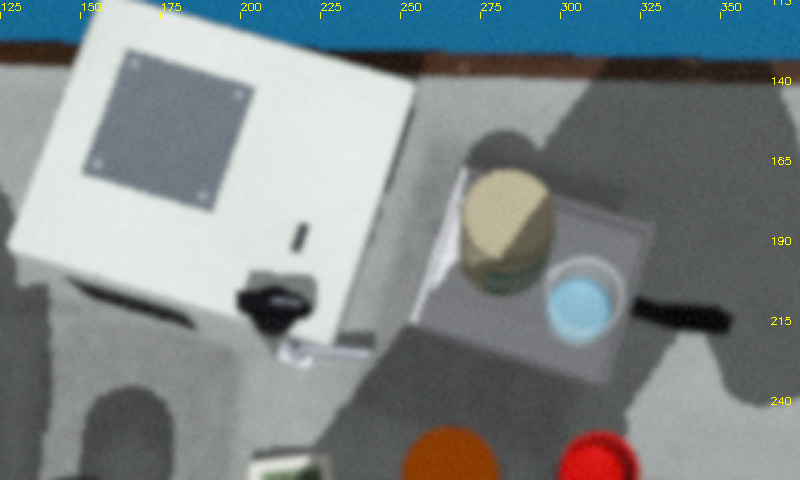

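View pics/crop2.png

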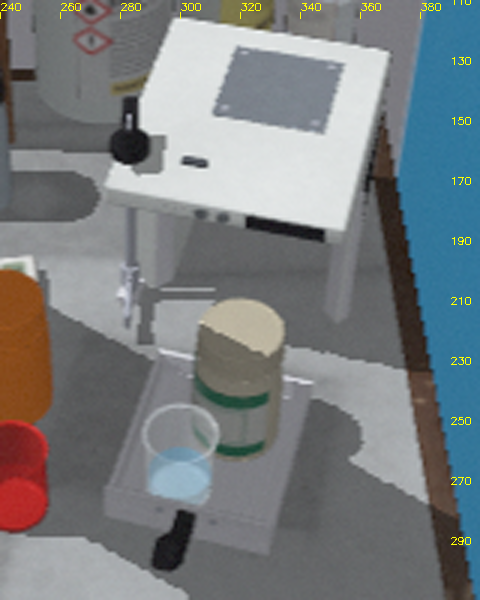

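```bash
cat > fit.py <<'E'
from h import *
from scipy.optimize import least_squares
def T(p,q): # planar pose x,y,yaw
    q=np.asarray(q,float);c,s=np.cos(p[2]),np.sin(p[2]); return np.array([p[0]+c*q[0]-s*q[1],p[1]+s*q[0]+c*q[1],q[2]])
def fit(cams,obs,p0):
    f=lambda p:np.concatenate([proj(*cams[c],T(p,q))-uv for c,q,uv in obs])
    r=least_squares(f,p0,loss="soft_l1"); return r.x,r.fun.reshape(-1,2)
E
python3 - <<'E'
from fit import *
np.set_printoptions(suppress=True,precision=2)
C={c:(np.array(env.calibration(c)["K"]),np.array(env.calibration(c)["pose"])) for c in("scene","top")}
t=lambda x,y:np.array([125+x/3.2,115+y/3.2]); s=lambda x,y:np.array([240+x/3,110+y/3])
obs=[("top",(-55,-80,160),t(415,82)),("top",(-55,105,160),t(333,345)),("top",(165,105,160),t(8,245)),("top",(-14,44,164),t(300,237)),
("scene",(165,105,160),s(180,18)),("scene",(165,-80,160),s(388,52)),("scene",(-55,-80,160),s(345,228)),("scene",(-55,105,160),s(106,186)),("scene",(-14,44,164),s(194,161))]
for cs in (("top",),("scene",),("top","scene")):
    p,r=fit(C,[o for o in obs if o[0] in cs],[560,150,1.3]);print("chamber",cs,p);print(r.tolist() if len(cs)==2 else "")
pc=p
obs=[("top",(75,-62,25),t(463,168)),("top",(75,62,25),t(412,322)),("top",(-75,-62,36),t(655,222)),("top",(-75,62,36),t(605,383)),("top",(-147,0,70),t(731,320)),
("scene",(75,62,25),s(160,350)),("scene",(75,-62,25),s(312,382)),("scene",(-75,62,36),s(105,488)),("scene",(-75,-62,0),s(267,553)),("scene",(-75,62,0),s(106,513))]
for cs in (("top",),("scene",),("top","scene")):
    p,r=fit(C,[o for o in obs if o[0] in cs],[540,-80,1.3]);print("tray",cs,p);print(r.tolist() if len(cs)==2 else "")
pt=p
c,s_=np.cos(pc[2]),np.sin(pc[2]);d=pt[:2]-pc[:2]
print("tray in chamber",[c*d[0]+s_*d[1],-s_*d[0]+c*d[1],pt[2]-pc[2]])
for n,q in dict(handle=(-121.5,0,47),hend=(-147,0,72)).items(): print(n,T(pt,q))
for n,q in dict(knob=(-14,95,192.5),mark=(-14,44,164)).items(): print(n,T(pc,q))
E
```

```text
chamber ('top',) [576.67  88.86   1.3 ]

chamber ('scene',) [579.78  88.24   1.29]

chamber ('top', 'scene') [577.85  88.73   1.3 ]
[[1.390186485563845, -0.9790466218446454], [-0.02368587304852099, -0.3662339758933797], [-1.0266490542551168, -0.13488619969834303], [0.21829655445804974, -0.7858438553044778], [-2.9418834613439344, -1.0527520251851428], [0.7069799111476982, -0.8778950919556365], [-0.12502115453088436, 0.8761887043228853], [-1.9688222826407014, 0.09501461842407366], [-0.6354204449335157, -0.03217220362185458]]
tray ('top',) [540.78 -69.02   1.28]

tray ('scene',) [544.59 -68.82   1.28]

tray ('top', 'scene') [543.11 -69.     1.28]
[[-0.5575381643824926, -1.5264426534035067], [-1.0470203756432852, -1.2693374993695272], [0.05501878591519471, -0.5175501055524023], [0.346610688872488, -1.2792200042349577], [1.19594982237561, 0.10572957938381933], [-0.8360971724267756, -0.6535247541905278], [-0.34350890156201785, -0.22975510053839798], [-0.8357500179338899, -0.41002821351850116], [-0.276605304218549, 0.6482632884736859], [-0.9353107543053056, 0.8516493935818517]]
tray in chamber [np.float64(-161.24138387532304), np.float64(-9.261585473004502), np.float64(-0.019881669401300206)]
handle [ 507.9  -185.29   47.  ]
hend [ 500.52 -209.69   72.  ]
knob [482.61 100.97 192.5 ]
mark [531.7   87.16 164.  ]
```

Emit:
carry_out(series=[[0.4, -0.9, 0, 0], [0.4, -0.9, 0, 0], [0.4, -0.9, 0, 0], [0.4, -0.9, 0, 0], [0.4, -0.9, 0, 0]], fingers=-1)

```text
t: 1.9
eef_pos: [373.2, -785.0, 193.6]
tcp_rot: [3.141, 0.0, 0.454]
ft_force: [-0.6, -0.5, 1.1]
opening: 1.003
grip_force: 0.0
```

Emit:
carry_out(series=[[0.4, -0.9, 0, 0], [0.4, -0.9, 0, 0], [0.4, -0.9, 0, 0], [0.4, -0.9, 0, 0], [0.4, -0.9, 0, 0]])

```text
t: 2.4
eef_pos: [415.7, -886.1, 162.7]
tcp_rot: [3.095, -0.0, 0.454]
ft_force: [-0.9, -0.2, -1.5]
opening: 1.0
grip_force: 0.0
```

Emit:
carry_out(series=[[0.4, -0.9, 0, 0], [0.4, -0.9, 0, 0], [0.4, -0.9, 0, 0], [0.4, -0.9, 0, 0], [0.4, -0.9, 0, 0]])

```text
t: 2.9
eef_pos: [435.5, -939.2, 123.9]
tcp_rot: [2.939, 0.003, 0.453]
ft_force: [0.0, 0.1, 0.2]
opening: 1.002
grip_force: 0.0
```

Emit:
carry_out(series=[[0.4, -0.9, 1, 0], [0.4, -0.9, 1, 0], [0.4, -0.9, 1, 0], [0.4, -0.9, 1, 0], [0.4, -0.9, 1, 0]])

```text
t: 3.4
eef_pos: [434.6, -943.1, 256.1]
tcp_rot: [2.804, 0.006, 0.453]
ft_force: [0.2, -0.2, 0.1]
opening: 1.001
grip_force: 0.0
```

Emit:
carry_out(series=[[0.4, -0.9, 1, 0], [0.4, -0.9, 1, 0], [0.4, -0.9, 1, 0], [0.4, -0.9, 1, 0], [0.4, -0.9, 1, 0]])

```text
t: 3.9
eef_pos: [433.0, -944.7, 357.4]
tcp_rot: [2.67, 0.009, 0.451]
ft_force: [-0.4, -0.2, 0.2]
opening: 1.001
grip_force: 0.0
```

Emit:
carry_out(series=[[0.4, -0.9, 0.5, 0], [0.4, -0.9, 0.5, 0], [0.4, -0.9, 0.5, 0], [0.4, -0.9, 0.5, 0], [0.4, -0.9, 0.5, 0]])

```text
t: 4.4
eef_pos: [446.0, -978.5, 381.3]
tcp_rot: [2.523, 0.012, 0.449]
ft_force: [0.6, 0.0, -0.2]
opening: 0.998
grip_force: 0.0
```

Emit:
carry_out(series=[[-0.38, 0.84, -0.3, 0], [-0.38, 0.84, -0.3, 0], [-0.38, 0.84, -0.3, 0], [-0.38, 0.84, -0.3, 0], [-0.38, 0.84, -0.3, 0]])

```text
t: 4.9
eef_pos: [386.3, -848.1, 336.3]
tcp_rot: [2.522, 0.012, 0.451]
ft_force: [0.2, -2.6, 1.2]
opening: 1.002
grip_force: 0.0
```

Emit:
carry_out(series=[[-0.38, 0.84, -0.3, 0], [-0.38, 0.84, -0.3, 0], [-0.38, 0.84, -0.3, 0], [-0.38, 0.84, -0.3, 0], [-0.38, 0.84, -0.3, 0]])

```text
t: 5.4
eef_pos: [291.0, -637.7, 261.7]
tcp_rot: [2.522, 0.012, 0.451]
ft_force: [0.1, -1.3, -0.1]
opening: 0.999
grip_force: 0.0
```

```bash
python3 - <<'E'
from cell import env
s=env.state();print(s["joints"],s["eef_pos"],s["tcp_rot"])
E
```

```text
[-1.26891539  0.3425999   1.77093331  0.18866926  0.41953244 -0.30091039] [ 291.03632461 -637.68341411  261.65480918] [2.52242092 0.01193702 0.45062913]
```

Emit:
carry_out(series=[[-0.38, 0.84, 0, 0], [-0.38, 0.84, 0, 0], [-0.38, 0.84, 0, 0], [-0.38, 0.84, 0, 0], [-0.38, 0.84, 0, 0]])

```text
t: 5.9
eef_pos: [196.2, -427.9, 261.9]
tcp_rot: [2.523, 0.012, 0.451]
ft_force: [-0.0, 0.9, 0.5]
opening: 1.003
grip_force: 0.0
```

```bash
python3 - <<'E'
from cell import env
s=env.state();print(s["joints"],s["eef_pos"],s["tcp_rot"])
E
```

```text
[-1.36391787 -0.01324577  2.23368316  0.40259219  0.33974403 -0.58851227] [ 196.22369049 -427.87388522  261.90114247] [2.5227171  0.01204776 0.45077369]
```

Emit:
carry_out(series=[[-0.38, 0.84, -0.3, 0], [-0.38, 0.84, -0.3, 0], [-0.38, 0.84, -0.3, 0], [-0.38, 0.84, 0, 0], [-0.38, 0.84, 0, 0]])

```text
t: 6.4
eef_pos: [111.5, -248.3, 217.9]
tcp_rot: [2.528, 0.009, 0.452]
ft_force: [-0.2, 0.4, 0.0]
opening: 0.998
grip_force: 0.0
```

```bash
python3 - <<'E'
from cell import env
s=env.state();print(s["joints"],s["eef_pos"],s["tcp_rot"])
E
```

```text
[-1.86526032 -0.38700506  2.60667976  0.7755533   0.58285455 -1.3370697 ] [ 111.52524268 -248.31896671  217.85161227] [2.52818803 0.00931051 0.45209295]
```

Emit:
carry_out(series=[[0.4, -0.85, 0.3, 0], [0.4, -0.85, 0.3, 0], [0.4, -0.85, 0.2, -0.5], [0.4, -0.85, 0.2, -1], [0.4, -0.85, 0.2, -1]])

```text
t: 6.9
eef_pos: [163.1, -379.4, 255.6]
tcp_rot: [2.555, 0.01, 0.325]
ft_force: [-1.7, -0.3, 0.3]
opening: 1.002
grip_force: 0.0
```

Emit:
carry_out(series=[[0.4, -0.85, 0.2, -1], [0.4, -0.85, 0.2, -1], [0, 0, 0, -1], [0, 0, 0, -1], [0, 0, 0, -1]])

```text
t: 7.4
eef_pos: [181.9, -419.3, 263.4]
tcp_rot: [2.574, 0.005, -0.018]
ft_force: [-0.4, 0.3, -1.7]
opening: 1.002
grip_force: 0.0
```

Emit:
carry_out(series=[[0, 0, 0, -1], [0, 0, 0, -1], [0, 0, 0, -1], [0, 0, 0, -1], [0, 0, 0, -1]])

```text
t: 7.9
eef_pos: [182.3, -419.0, 263.3]
tcp_rot: [2.575, 0.005, -0.542]
ft_force: [0.1, -0.5, -0.3]
opening: 0.998
grip_force: 0.0
```

```bash
cat > st.py <<'E'
from cell import env
import numpy as np
from scipy.spatial.transform import Rotation as R
np.set_printoptions(suppress=True,precision=3)
s=env.state();M=R.from_euler("xyz",s["tcp_rot"]).as_matrix()
print(round(s["t"],2),"q",np.array(s["joints"]),"p",np.array(s["eef_pos"]),"rot",np.array(s["tcp_rot"]))
print("toolx",M[:,0],"y",M[:,1],"z",M[:,2],"tilt",np.degrees(np.arccos(-M[2,2])),"az z",np.arctan2(M[1,2],M[0,2]),"F",s["ft_force"],s["opening"])
E
python3 st.py
```

```text
7.9 q [-0.993  0.118  2.057 -0.71   0.838  1.571] p [ 182.253 -419.041  263.289] rot [ 2.575  0.005 -0.542]
toolx [ 0.857 -0.516 -0.005] y [-0.433 -0.724  0.537] z [-0.28  -0.458 -0.844] tilt 32.45530339664075 az z -2.1200217568802087 F [ 0.145 -0.478 -0.324] 0.9979708103234205
```

Emit:
carry_out(series=[[0.3, -0.7, 0.1, -1], [0.3, -0.7, 0.1, -1], [0.3, -0.7, 0.1, -1], [0.3, -0.7, 0.1, -1], [0.3, -0.7, 0.1, -1]])

```text
t: 8.4
eef_pos: [257.8, -595.4, 288.1]
tcp_rot: [2.576, 0.005, -1.065]
ft_force: [0.3, -0.3, 0.2]
opening: 0.998
grip_force: 0.0
```

Emit:
carry_out(series=[[0.3, -0.7, 0, -1], [0.3, -0.7, 0, -1], [0, 0, 0, -1], [0, 0, 0, -1], [0, 0, 0, -1]])

```text
t: 8.9
eef_pos: [287.2, -664.4, 287.2]
tcp_rot: [2.576, 0.006, -1.589]
ft_force: [-0.4, 0.3, 0.7]
opening: 1.001
grip_force: 0.0
```

Emit:
carry_out(series=[[0, 0, 0, -1], [0, 0, 0, -1], [0, 0, 0, -1], [0, 0, 0, -1], [0, 0, 0, -1]])

```text
t: 9.4
eef_pos: [287.0, -664.4, 287.5]
tcp_rot: [2.576, 0.006, -2.113]
ft_force: [0.4, 0.3, 0.7]
opening: 1.0
grip_force: 0.0
```

```bash
python3 st.py
```

```text
9.4 q [-1.135  0.858  0.72  -0.335  2.028  2.47 ] p [ 287.028 -664.355  287.482] rot [ 2.576  0.006 -2.113]
toolx [-0.516 -0.857 -0.006] y [-0.725  0.433  0.536] z [-0.456  0.281 -0.844] tilt 32.399289770783795 az z 2.5901121897388295 F [0.417 0.286 0.667] 0.9996804329161187
```

Emit:
carry_out(series=[[0.4, -0.9, 0, -1], [0.4, -0.9, 0, 0], [0.4, -0.9, 0, 0], [0.4, -0.9, 0, 0], [0.4, -0.9, 0, 0]])

```text
t: 9.9
eef_pos: [319.1, -760.4, 253.3]
tcp_rot: [2.601, -0.02, -2.147]
ft_force: [-0.3, -1.0, 0.0]
opening: 0.996
grip_force: 0.0
```

Emit:
carry_out(series=[[0.4, -0.9, 0, 0], [0.4, -0.9, 0, 0], [0.4, -0.9, 0, 0], [0.4, -0.9, 0, 0], [0.4, -0.9, 0, 0]])

```text
t: 10.4
eef_pos: [326.1, -811.0, 196.8]
tcp_rot: [2.7, -0.092, -2.113]
ft_force: [0.2, -0.4, 0.3]
opening: 0.998
grip_force: 0.0
```

```bash
python3 st.py
```

```text
10.4 q [-1.158  1.24   0.048 -0.383  2.141  2.384] p [ 326.076 -810.951  196.785] rot [ 2.7   -0.092 -2.113]
toolx [-0.514 -0.853  0.092] y [-0.754  0.5    0.425] z [-0.409  0.149 -0.9  ] tilt 25.795857004735215 az z 2.7919276636934702 F [ 0.189 -0.42   0.317] 0.9980865851557327
```

Emit:
carry_out(series=[[0.4, -0.9, 1, 0], [0.4, -0.9, 1, 0], [0.4, -0.9, 1, 0], [0.4, -0.9, 1, 0], [0.4, -0.9, 1, 0]])

```text
t: 10.9
eef_pos: [312.0, -808.6, 312.0]
tcp_rot: [2.787, -0.165, -2.083]
ft_force: [1.4, -1.5, -0.1]
opening: 0.999
grip_force: 0.0
```

Emit:
carry_out(series=[[0.4, -0.9, 0.5, 0], [0.4, -0.9, 0.5, 0], [0.4, -0.9, 0.5, 0], [0.4, -0.9, 0.5, 0], [0.4, -0.9, 0.5, 0]])

```text
t: 11.4
eef_pos: [312.7, -839.0, 332.2]
tcp_rot: [2.877, -0.25, -2.054]
ft_force: [-0.5, -0.2, -0.5]
opening: 1.0
grip_force: 0.0
```

```bash
python3 st.py
```

```text
11.4 q [-1.173  1.085  0.048 -0.401  2.029  2.31 ] p [ 312.65  -838.953  332.176] rot [ 2.877 -0.25  -2.054]
toolx [-0.45  -0.858  0.247] y [-0.824  0.506  0.254] z [-0.343 -0.089 -0.935] tilt 20.736246065161 az z -2.886166745697291 F [-0.548 -0.194 -0.511] 1.0001985844752057
```

Emit:
carry_out(series=[[0.4, -0.9, 0.4, 0], [0.4, -0.9, 0.4, 0], [0.4, -0.9, 0.4, 0], [0.4, -0.9, 0.4, 0], [0.4, -0.9, 0.4, 0]])

```text
t: 11.9
eef_pos: [319.7, -879.6, 337.6]
tcp_rot: [2.973, -0.345, -2.033]
ft_force: [1.2, -0.5, -0.6]
opening: 0.999
grip_force: 0.0
```

Emit:
carry_out(series=[[0.4, -0.9, 0, 0], [0.4, -0.9, 0, 0], [0.4, -0.9, 0, 0], [0.4, -0.9, 0, 0], [0.4, -0.9, 0, 0]])

```text
t: 12.4
eef_pos: [341.4, -946.9, 266.5]
tcp_rot: [3.067, -0.435, -2.021]
ft_force: [-0.6, 0.3, -0.2]
opening: 0.999
grip_force: 0.0
```

```bash
python3 st.py
```

```text
12.4 q [-1.185  1.165  0.049 -0.373  1.674  2.336] p [ 341.375 -946.935  266.477] rot [ 3.067 -0.435 -2.021]
toolx [-0.394 -0.817  0.422] y [-0.884  0.462  0.068] z [-0.25  -0.346 -0.904] tilt 25.285960203933072 az z -2.196254522933065 F [-0.629  0.309 -0.196] 0.9989204882317692
```

Emit:
carry_out(series=[[0, 0, 0, 1], [0, 0, 0, 1], [0, 0, 0, 1], [0, 0, 0, 1], [0, 0, 0, 1]])

```text
t: 12.9
eef_pos: [341.2, -946.2, 267.8]
tcp_rot: [3.066, -0.436, -1.493]
ft_force: [-0.5, -0.2, -0.0]
opening: 1.0
grip_force: 0.0
```

Emit:
carry_out(series=[[0.4, -0.9, 0.3, 1], [0.4, -0.9, 0.3, 1], [0.4, -0.9, 0.3, 0], [0.4, -0.9, 0.3, 0], [0.4, -0.9, 0.3, 0]])

```text
t: 13.4
eef_pos: [374.1, -1016.1, 281.0]
tcp_rot: [3.082, -0.528, -1.376]
ft_force: [-0.1, 0.0, 0.6]
opening: 1.0
grip_force: 0.0
```

```bash
python3 st.py
```

```text
13.4 q [-1.245  1.163  0.049 -0.127  1.413  1.705] p [  374.095 -1016.146   280.974] rot [ 3.082 -0.528 -1.376]
toolx [ 0.167 -0.847  0.504] y [-0.985 -0.163  0.052] z [ 0.038 -0.505 -0.862] tilt 30.448632214997556 az z -1.4949575073814694 F [-0.131  0.037  0.631] 1.0003679326657793
```

One more pull for about 9 degrees more tilt.

Emit:
carry_out(series=[[0.4, -0.9, 0.3, 0], [0.4, -0.9, 0.3, 0], [0.4, -0.9, 0.3, 0], [0.4, -0.9, 0.3, 0], [0.4, -0.9, 0.3, 0]])

```text
t: 13.9
eef_pos: [395.0, -1052.6, 288.9]
tcp_rot: [3.107, -0.673, -1.368]
ft_force: [0.4, 0.8, 0.6]
opening: 1.001
grip_force: 0.0
```

```bash
python3 st.py
```

```text
13.9 q [-1.241  1.18   0.048 -0.12   1.25   1.709] p [  395.005 -1052.621   288.857] rot [ 3.107 -0.673 -1.368]
toolx [ 0.157 -0.766  0.623] y [-0.983 -0.18   0.027] z [ 0.092 -0.617 -0.782] tilt 38.595605876251355 az z -1.4234460666573931 F [0.379 0.829 0.608] 1.0010312105058243
```

Emit:
carry_out(series=[[0, 0.8, -0.1, 0.5], [0, 0.8, -0.1, 1], [0, 0.8, 0, 1], [0, 0.8, 0, 1], [0, 0.8, 0, 1]])

```text
t: 14.4
eef_pos: [398.0, -903.4, 286.4]
tcp_rot: [3.104, -0.671, -0.975]
ft_force: [0.6, -1.0, -0.1]
opening: 0.997
grip_force: 0.0
```

Emit:
carry_out(series=[[0, 0.7, 0, 1], [0, 0.7, 0, 1], [0, 0.7, 0, 1], [0, 0.7, 0, 1], [0, 0.7, 0, 1]])

```text
t: 14.9
eef_pos: [398.0, -729.0, 286.4]
tcp_rot: [3.103, -0.67, -0.45]
ft_force: [0.8, -0.8, 0.5]
opening: 1.002
grip_force: 0.0
```

Emit:
carry_out(series=[[0.1, 0.7, 0, 1], [0.1, 0.7, 0, 1], [0.1, 0.7, 0, 1], [0.1, 0.7, 0, 1], [0.1, 0.7, 0, 1]])

```text
t: 15.4
eef_pos: [423.1, -554.2, 286.2]
tcp_rot: [3.103, -0.669, 0.073]
ft_force: [0.6, -1.1, -0.0]
opening: 0.999
grip_force: 0.0
```

Emit:
carry_out(series=[[0.1, 0.5, 0, 1], [0.1, 0.5, 0, 1], [0.1, 0.5, 0, 1], [0.1, 0.5, 0, 1], [0.1, 0.5, 0, 1]])

```text
t: 15.9
eef_pos: [448.2, -429.7, 286.0]
tcp_rot: [3.103, -0.669, 0.597]
ft_force: [0.0, -0.2, -0.2]
opening: 1.001
grip_force: 0.0
```

```bash
python3 st.py
```

```text
15.9 q [-1.172  0.425  1.59   0.691  1.307 -0.434] p [ 448.211 -429.722  285.989] rot [ 3.103 -0.669  0.597]
toolx [0.649 0.441 0.62 ] y [ 0.542 -0.84   0.03 ] z [ 0.534  0.316 -0.784] tilt 38.36489651420541 az z 0.534568721290143 F [ 0.038 -0.232 -0.189] 1.0011927888371575
```

Emit:
carry_out(series=[[0.12, 0.5, -0.4, 1], [0.12, 0.5, -0.4, 1], [0.12, 0.5, -0.4, 1], [0.12, 0.5, -0.4, 1], [0.12, 0.5, -0.4, 1]])

```text
t: 16.4
eef_pos: [478.4, -304.8, 185.1]
tcp_rot: [3.103, -0.668, 1.12]
ft_force: [0.0, -0.2, -0.2]
opening: 1.0
grip_force: 0.0
```

Emit:
carry_out(series=[[0.12, 0.5, -0.4, 1], [0.12, 0.5, -0.4, 0.75], [0, 0, 0, 0], [0, 0, 0, 0], [0, 0, 0, 0]])

```text
t: 16.9
eef_pos: [490.3, -256.3, 146.6]
tcp_rot: [3.103, -0.668, 1.298]
ft_force: [-0.2, 0.2, 0.4]
opening: 0.998
grip_force: 0.0
```

```bash
python3 st.py; python3 - <<'E'
from fit import *
np.set_printoptions(suppress=True,precision=2)
K,P,im=snap("wrist","w1");K2,P2,im2=snap("scene","s1")
pt=[543.1,-69,1.28]
g=im.copy()
for q in [(-121.5,0,47),(-147,0,72),(-75,62,36),(-75,-62,36),(75,62,25),(75,-62,25)]:
    u=proj(K,P,T(pt,q)); print(q,u)
    if (abs(u)<2000).all(): cv2.circle(g,tuple(int(v) for v in u),4,(255,0,255),1)
print(find("wrist","tray_handle"),find("wrist","tray"))
cv2.imwrite("pics/w1m.png",np.hstack([g,im2])[:,:,::-1][:, :, :])
cv2.imwrite("pics/w1m.png",cv2.resize(np.hstack([g,im2[:,140:]])[:,:,::-1],None,fx=.8,fy=.8))
E
```

```text
16.9 q [-0.891  0.592  1.713  0.581  1.284 -0.903] p [ 490.315 -256.341  146.586] rot [ 3.103 -0.668  1.298]
toolx [0.211 0.756 0.619] y [ 0.956 -0.292  0.03 ] z [ 0.204  0.586 -0.785] tilt 38.32316951353455 az z 1.2360062808181114 F [-0.24   0.181  0.366] 0.9979993631452099
(-121.5, 0, 47) [270.12 208.18]
(-147, 0, 72) [270.4 222. ]
(-75, 62, 36) [214.22 173.82]
(-75, -62, 36) [325.32 175.02]
(75, 62, 25) [223.52  80.29]
(75, -62, 25) [316.43  82.15]
[(0.66, array([280.3, 165.1]))] [(0.93, array([279.9, 162.3]))]
```

View pics/w1m.png

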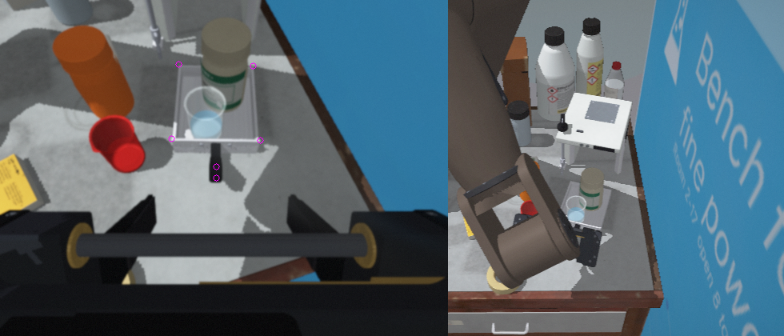

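Emit:
carry_out(series=[[0.07, 0.27, -0.38, 0], [0.07, 0.27, -0.38, 0], [0.07, 0.27, -0.38, 0], [0.07, 0.27, -0.38, 0], [0.07, 0.27, -0.38, 0]])

```text
t: 17.6
eef_pos: [507.8, -187.8, 50.5]
tcp_rot: [3.104, -0.668, 1.299]
ft_force: [0.7, -0.4, -0.4]
opening: 1.0
grip_force: 0.0
```

Emit:
carry_out(series=[[0.07, 0.27, -0.38, 0], [0, 0, 0, 0], [0, 0, 0, 0], [0, 0, 0, 0], [0, 0, 0, 0]])

```text
t: 18.1
eef_pos: [511.5, -175.2, 32.7]
tcp_rot: [3.103, -0.668, 1.3]
ft_force: [-0.1, 0.7, 0.6]
opening: 0.998
grip_force: 0.0
```

Emit:
carry_out(series=[[0, 0, 0, 0], [0, 0, 0, 0], [0, 0, 0, 0], [0, 0, 0, 0], [0, 0, 0, 0]], fingers=1)

```text
t: 18.6
eef_pos: [511.2, -174.2, 31.9]
tcp_rot: [3.105, -0.669, 1.299]
ft_force: [0.1, 0.0, 1.1]
opening: 0.637
grip_force: 0.0
```

```bash
python3 st.py; python3 - <<'E'
from fit import *
K,P,im=snap("wrist","w2")
E
```

```text
18.6 q [-0.77   0.726  1.871  0.727  1.008 -1.03 ] p [ 511.22  -174.204   31.882] rot [ 3.105 -0.669  1.299]
toolx [0.21  0.756 0.62 ] y [ 0.957 -0.29   0.029] z [ 0.202  0.587 -0.784] tilt 38.39219326989549 az z 1.2398989509090552 F [0.08  0.015 1.063] 0.6369089527797804
```

View pics/w2.png

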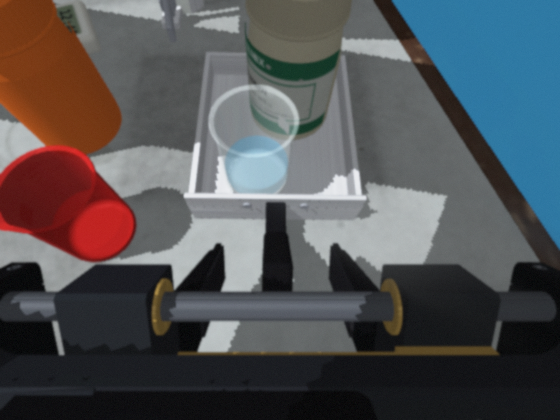

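Emit:
carry_out(series=[[0, 0, 0, 0], [0, 0, 0, 0], [0, 0, 0, 0], [0, 0, 0, 0], [0, 0, 0, 0]], fingers=1)

```text
t: 19.15
eef_pos: [511.2, -174.2, 31.9]
tcp_rot: [3.105, -0.669, 1.299]
ft_force: [-0.8, 1.0, -0.4]
opening: 0.173
grip_force: 2.7
```

Emit:
carry_out(series=[[0, 0, 0, 0], [0, 0, 0, 0], [0, 0, 0, 0], [0, 0, 0, 0], [0, 0, 0, 0]])

```text
t: 19.65
eef_pos: [511.2, -174.2, 31.9]
tcp_rot: [3.105, -0.669, 1.299]
ft_force: [-0.5, -0.6, 0.9]
opening: 0.171
grip_force: 30.0
```

```bash
python3 st.py; python3 - <<'E'
from fit import *
np.set_printoptions(suppress=True,precision=2)
D={c:snap(c,c+"3") for c in("wrist","top","scene")}
b=D["top"][2][115:265,125:325]
w=D["wrist"][2][0:260,150:400]
a=np.vstack([cv2.resize(b,None,fx=2,fy=2,interpolation=2)])
w=cv2.resize(w,(400,416),interpolation=2);a=cv2.resize(a,(400,300))
a=np.vstack([a,np.zeros((116,400,3),'u1')])
cv2.imwrite("pics/c3.png",np.hstack([w,a])[:,:,::-1])
pc=[577.85,88.73,1.30]
for q in [(0,65,0),(0,-65,0),(0,77,0),(0,-77,0),(-55,105,140),(-55,-80,140)]: print(q,proj(*D["wrist"][:2],T(pc,q)))
E
```

```text
19.65 q [-0.77   0.726  1.871  0.727  1.008 -1.03 ] p [ 511.194 -174.19    31.902] rot [ 3.105 -0.669  1.299]
toolx [0.21  0.756 0.62 ] y [ 0.957 -0.29   0.029] z [ 0.202  0.587 -0.784] tilt 38.395214636120066 az z 1.2399475423605932 F [-0.496 -0.583  0.913] 0.17057908660446602
(0, 65, 0) [203.16  14.22]
(0, -65, 0) [323.99  15.79]
(0, 77, 0) [191.84  14.07]
(0, -77, 0) [334.97  15.94]
(-55, 105, 140) [  85.11 -157.26]
(-55, -80, 140) [ 394.12 -147.21]
```

View pics/c3.png

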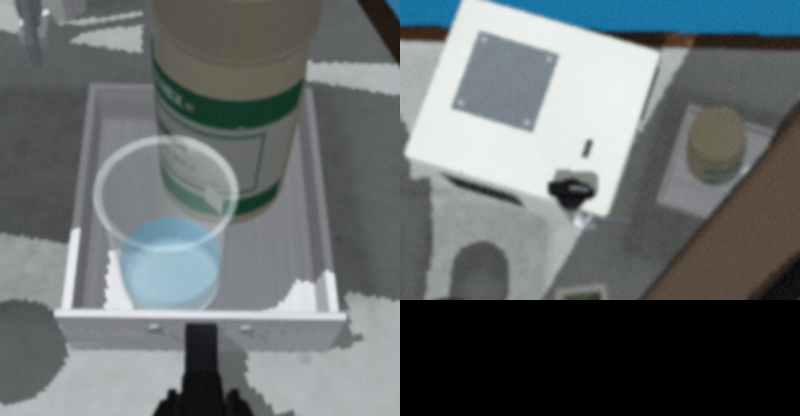

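Emit:
carry_out(series=[[0.015, 0.09, 0, 0.03], [0.02, 0.13, 0, 0.03], [0.022, 0.14, 0, 0.03], [0.022, 0.14, 0, 0.03], [0.022, 0.14, 0, 0.03]])

```text
t: 20.3
eef_pos: [516.4, -141.8, 31.9]
tcp_rot: [3.104, -0.669, 1.315]
ft_force: [-0.5, -5.5, 4.5]
opening: 0.17
grip_force: 30.0
```

Emit:
carry_out(series=[[0.022, 0.14, 0, 0.03], [0.022, 0.14, 0, 0.03], [0.022, 0.14, 0, 0.03], [0.022, 0.13, 0, 0], [0.022, 0.09, 0, 0]])

```text
t: 20.8
eef_pos: [521.7, -109.5, 31.9]
tcp_rot: [3.105, -0.669, 1.325]
ft_force: [-1.4, -5.4, 4.5]
opening: 0.171
grip_force: 30.1
```

```bash
python3 st.py; python3 - <<'E'
from fit import *
np.set_printoptions(suppress=True,precision=2)
D={c:snap(c,c+"4") for c in("wrist","top","scene")}
w=D["wrist"][2][0:230,110:430]; w=cv2.resize(w,None,fx=2,fy=2,interpolation=2)
for i in range(0,320,40): cv2.putText(w,str(110+i),(i*2,455),0,.35,(255,255,0),1)
for i in range(0,230,40): cv2.putText(w,str(i),(0,i*2+5),0,.35,(255,255,0),1)
cv2.imwrite("pics/c4.png",w[:,:,::-1])
pc=[577.85,88.73,1.30]
for q in [(0,65,0),(0,-65,0),(0,77,0),(0,-77,0),(0,77,100),(0,-77,100)]: print(q,proj(*D["wrist"][:2],T(pc,q)))
E
```

```text
20.8 q [-0.666  0.708  1.93   0.795  0.951 -1.03 ] p [ 521.706 -109.474   31.852] rot [ 3.105 -0.669  1.325]
toolx [0.191 0.761 0.62 ] y [ 0.964 -0.265  0.029] z [ 0.186  0.592 -0.784] tilt 38.39467173840087 az z 1.2658085759915674 F [-1.445 -5.449  4.494] 0.1706870972928725
(0, 65, 0) [211.57  57.13]
(0, -65, 0) [341.93  60.55]
(0, 77, 0) [199.39  56.81]
(0, -77, 0) [353.82  60.86]
(0, 77, 100) [171.65 -65.63]
(0, -77, 100) [389.36 -57.7 ]
```

View pics/c4.png

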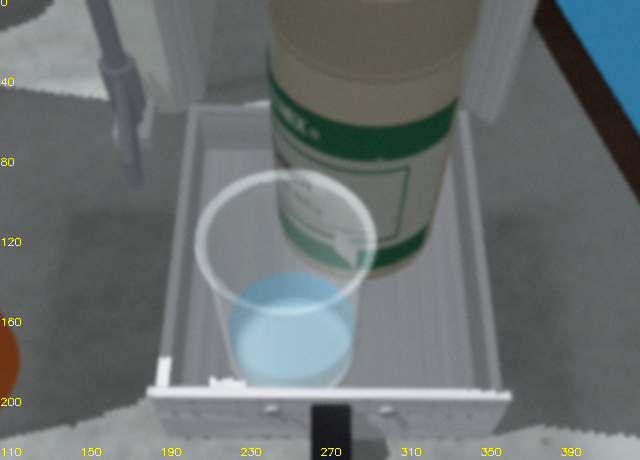

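```bash
python3 - <<'E'
from fit import *
np.set_printoptions(suppress=True,precision=2)
C={"wrist":(np.array(env.calibration("wrist")["K"]),np.array(env.calibration("wrist")["pose"]))}
obs=[("wrist",(75,62,25),(206,52.5)),("wrist",(75,-62,25),(343,55)),("wrist",(-75,62,36),(185,196)),("wrist",(-75,-62,36),(365,198))]
p,r=fit(C,obs,[553,-5,1.3]);print(p,r.tolist())
pc=[577.85,88.73,1.30];c,s=np.cos(pc[2]),np.sin(pc[2]);d=p[:2]-pc[:2]
print("in chamber",c*d[0]+s*d[1],-s*d[0]+c*d[1],p[2]-pc[2])
g=cv2.cvtColor(cv2.imread("pics/wrist4.png"),cv2.COLOR_BGR2GRAY)
for v in (20,30,40,46,52,56,58): print(v,"L",g[v,170:225:2].tolist(),"R",g[v,330:386:2].tolist())
for q in [(0,80,20),(0,77,20),(0,65,20),(12,65,20),(0,-80,20),(0,-77,20),(12,-65,20),(0,80,0),(0,-80,0)]: print(q,proj(*C["wrist"],T(pc,q)))
E
```

```text
[549.17  -3.96   1.31] [[-0.5582282481482537, -0.8703595828828625], [0.6535284087477748, -0.3296318451165021], [-1.4962931051306896, 0.2923468001733909], [1.5228103303323905, 0.013720682771435122]]
in chamber -96.98522188385242 2.842833411036306 0.005721860977732085
20 L [112, 136, 138, 137, 136, 137, 140, 139, 137, 136, 129, 114, 113, 111, 110, 109, 110, 109, 108, 103, 103, 103, 103, 98, 96, 97, 98, 96] R [90, 87, 86, 86, 87, 85, 87, 91, 95, 106, 109, 108, 111, 113, 112, 112, 115, 113, 116, 116, 110, 103, 92, 95, 92, 84, 49, 26]
30 L [86, 87, 100, 105, 127, 138, 141, 139, 138, 139, 137, 133, 115, 115, 111, 109, 113, 110, 111, 109, 105, 99, 99, 95, 94, 93, 91, 94] R [91, 94, 96, 89, 91, 95, 100, 102, 106, 109, 110, 114, 112, 112, 112, 115, 114, 118, 113, 108, 99, 96, 96, 97, 99, 99, 99, 98]
40 L [90, 86, 86, 87, 87, 105, 122, 128, 120, 130, 135, 133, 129, 117, 114, 112, 109, 112, 113, 111, 105, 101, 92, 91, 93, 88, 88, 87] R [98, 96, 96, 94, 93, 96, 104, 110, 111, 112, 114, 109, 114, 112, 112, 116, 120, 111, 103, 98, 96, 95, 96, 97, 97, 99, 99, 98]
46 L [97, 89, 84, 87, 84, 87, 108, 
[... 577 characters left out ...]
119, 130, 127, 120, 118, 119, 117, 118, 119, 118, 117] R [49, 42, 41, 58, 95, 126, 128, 109, 105, 108, 113, 114, 113, 117, 113, 103, 99, 99, 96, 98, 96, 98, 99, 97, 100, 100, 99, 98]
58 L [99, 97, 89, 79, 83, 89, 121, 130, 115, 100, 95, 94, 96, 96, 94, 94, 95, 119, 132, 123, 118, 119, 119, 118, 119, 118, 117, 117] R [42, 42, 44, 67, 98, 127, 132, 113, 98, 101, 110, 115, 115, 117, 107, 101, 100, 100, 99, 96, 98, 97, 100, 97, 101, 99, 98, 98]
(0, 80, 20) [192.7   38.85]
(0, 77, 20) [195.94  38.93]
(0, 65, 20) [208.86  39.28]
(12, 65, 20) [209.96  30.48]
(0, -80, 20) [362.96  43.45]
(0, -77, 20) [359.81  43.37]
(12, -65, 20) [346.12  34.26]
(0, 80, 0) [197.04  57.22]
(0, -80, 0) [357.41  61.33]
```

Emit:
carry_out(series=[[0.05, 0.09, 0, -0.05], [0.05, 0.12, 0, 0], [0.05, 0.13, 0, 0], [0.05, 0.14, 0, 0], [0.04, 0.14, 0, 0]])

```text
t: 21.45
eef_pos: [533.9, -79.4, 31.9]
tcp_rot: [3.104, -0.669, 1.319]
ft_force: [-1.2, -5.3, 4.7]
opening: 0.17
grip_force: 30.1
```

Emit:
carry_out(series=[[0.04, 0.14, 0, 0], [0.04, 0.14, 0, 0], [0.04, 0.14, 0, 0], [0.04, 0.13, 0, 0], [0.03, 0.1, 0, 0]])

```text
t: 21.95
eef_pos: [543.4, -46.7, 31.8]
tcp_rot: [3.104, -0.669, 1.319]
ft_force: [-1.5, -5.1, 4.7]
opening: 0.168
grip_force: 30.1
```

```bash
python3 st.py; python3 - <<'E'
from fit import *
K,P,im=snap("wrist","w5");snap("top","t5")
g=cv2.cvtColor(im,cv2.COLOR_RGB2GRAY)
pc=[577.85,88.73,1.30]
for q in [(0,80,25),(0,77,25),(0,65,25),(0,-65,25),(0,-77,25),(0,-80,25),(-45,62,25),(-45,-62,25),(-75,62,25),(-75,-62,25)]: print(q,proj(K,P,T(pc,q)).round(1))
cv2.imwrite("pics/c5.png",cv2.resize(im[0:200,140:420],None,fx=2.8,fy=2.8,interpolation=2)[:,:,::-1])
E
```

```text
21.95 q [-0.547  0.7    1.958  0.887  0.893 -0.999] p [543.398 -46.683  31.837] rot [ 3.104 -0.669  1.319]
toolx [0.195 0.76  0.62 ] y [ 0.962 -0.271  0.029] z [ 0.19   0.591 -0.784] tilt 38.37355640296411 az z 1.2591603824735595 F [-1.541 -5.078  4.675] 0.16814431899164942
(0, 80, 25) [176.1  88.4]
(0, 77, 25) [179.7  88.5]
(0, 65, 25) [194.2  88.8]
(0, -65, 25) [348.8  91.8]
(0, -77, 25) [362.9  92. ]
(0, -80, 25) [366.4  92.1]
(-45, 62, 25) [192.4 132.7]
(-45, -62, 25) [350.5 135.2]
(-75, 62, 25) [188.4 165.7]
(-75, -62, 25) [354.3 167.7]
```

View pics/c5.png

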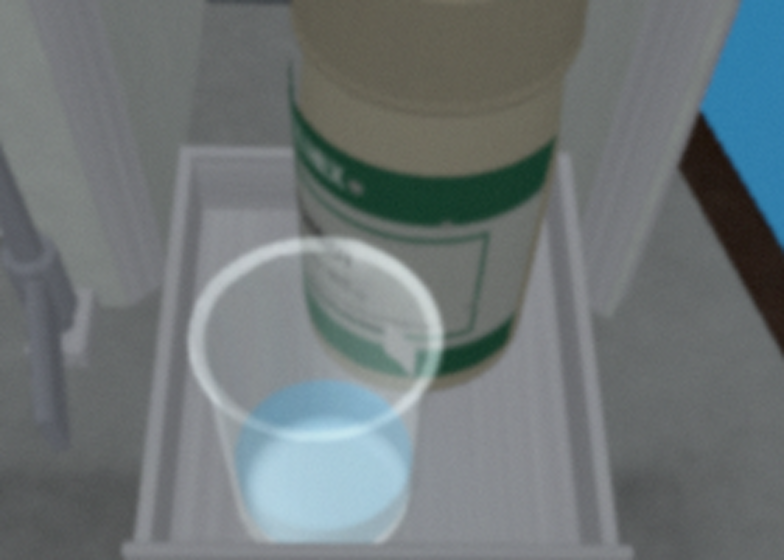

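Emit:
carry_out(series=[[0.035, 0.13, 0, 0], [0.04, 0.15, 0, 0], [0.043, 0.155, 0, 0], [0.043, 0.155, 0, 0], [0.043, 0.155, 0, 0]])

```text
t: 22.55
eef_pos: [553.6, -9.6, 31.9]
tcp_rot: [3.104, -0.669, 1.319]
ft_force: [-1.8, -5.2, 4.9]
opening: 0.169
grip_force: 30.1
```

```bash
python3 - <<'E'
from fit import *
np.set_printoptions(suppress=True,precision=1)
pc=[577.85,88.73,1.30];c,s=np.cos(1.3),np.sin(1.3)
f=lambda p:np.array([c*(p[0]-pc[0])+s*(p[1]-pc[1]),-s*(p[0]-pc[0])+c*(p[1]-pc[1]),p[2]])
st=env.state()
print("tcp",f(st["eef_pos"]),"cam",f(np.array(env.calibration("wrist")["pose"])[:3,3]),st["ft_force"],"tray x",f(st["eef_pos"])[0]+110.1)
E
```

```text
tcp [-101.2   -2.9   31.9] cam [-164.     3.3  227.8] [-1.8 -5.2  4.9] tray x 8.883965214432138
```

Emit:
carry_out(series=[[0.043, 0.155, 0, 0], [0.043, 0.155, 0, 0], [0.043, 0.155, 0, 0], [0.043, 0.155, 0, 0], [0.043, 0.155, 0, 0]])

```text
t: 23.05
eef_pos: [564.4, 29.2, 31.9]
tcp_rot: [3.104, -0.669, 1.319]
ft_force: [-2.1, -3.6, 4.7]
opening: 0.17
grip_force: 30.1
```

Emit:
carry_out(series=[[0.027, 0.096, 0, 0], [0.027, 0.096, 0, 0], [0.022, 0.08, 0, 0], [0.011, 0.04, 0, 0], [0, 0, 0, 0]])

```text
t: 23.55
eef_pos: [568.4, 45.1, 31.9]
tcp_rot: [3.105, -0.67, 1.319]
ft_force: [-0.9, -2.0, 3.1]
opening: 0.17
grip_force: 30.0
```

Emit:
carry_out(series=[[0.01, 0.038, 0, 0], [0.01, 0.038, 0, 0], [0.01, 0.038, 0, 0], [0.01, 0.038, 0, 0], [0, 0, 0, 0]])

```text
t: 24.05
eef_pos: [570.6, 52.5, 31.9]
tcp_rot: [3.105, -0.669, 1.319]
ft_force: [-0.6, -2.6, 4.2]
opening: 0.165
grip_force: 30.0
```

Emit:
carry_out(series=[[0.005, 0.019, 0, 0], [0.005, 0.019, 0, 0], [0.005, 0.019, 0, 0], [0, 0, 0, 0], [0, 0, 0, 0]])

```text
t: 24.55
eef_pos: [571.4, 55.3, 31.9]
tcp_rot: [3.105, -0.669, 1.319]
ft_force: [-0.6, -4.3, 3.8]
opening: 0.172
grip_force: 30.1
```

Emit:
carry_out(series=[[0.005, 0.019, 0, 0], [0.005, 0.019, 0, 0], [0.005, 0.019, 0, 0], [0, 0, 0, 0], [0, 0, 0, 0]])

```text
t: 25.05
eef_pos: [572.0, 57.8, 31.9]
tcp_rot: [3.104, -0.669, 1.319]
ft_force: [-2.8, -9.1, 4.6]
opening: 0.172
grip_force: 30.1
```

Emit:
carry_out(series=[[0.005, 0.019, 0, 0], [0.003, 0.01, 0, 0], [0, 0, 0, 0], [0, 0, 0, 0], [0, 0, 0, 0]])

```text
t: 25.55
eef_pos: [572.1, 57.9, 31.8]
tcp_rot: [3.104, -0.667, 1.319]
ft_force: [-11.5, -21.6, 11.9]
opening: 0.169
grip_force: 30.2
```

```bash
python3 st.py; python3 - <<'E'
from fit import *
for c in("wrist","scene"): 
    K,P,im=snap(c,c+"6")
    if c=="wrist":
        w=im;pc=[577.85,88.73,1.30]
        for q in [(0,80,25),(0,-80,25),(0,62,36),(0,-62,36),(2,62,36),(0,80,0),(0,-80,0)]: print(q,proj(K,P,T(pc,q)).round(1))
    else: s=im
cv2.imwrite("pics/c6.png",np.hstack([cv2.resize(w[20:240,120:420],(450,330),interpolation=2),cv2.resize(s[120:320,230:390],(264,330),interpolation=2)])[:,:,::-1])
E
```

```text
25.55 q [-0.344  0.695  1.974  1.027  0.809 -0.938] p [572.067  57.85   31.797] rot [ 3.104 -0.667  1.319]
toolx [0.196 0.761 0.618] y [ 0.962 -0.272  0.03 ] z [ 0.191  0.589 -0.785] tilt 38.252108668434126 az z 1.2576262742306612 F [-11.457 -21.579  11.911] 0.16896100446494866
(0, 80, 25) [157.7 206.2]
(0, -80, 25) [384.6 208.1]
(0, 62, 36) [179.8 199.5]
(0, -62, 36) [363.9 201.1]
(2, 62, 36) [180.2 196.8]
(0, 80, 0) [167.9 219.9]
(0, -80, 0) [373.6 221.3]
```

View pics/c6.png

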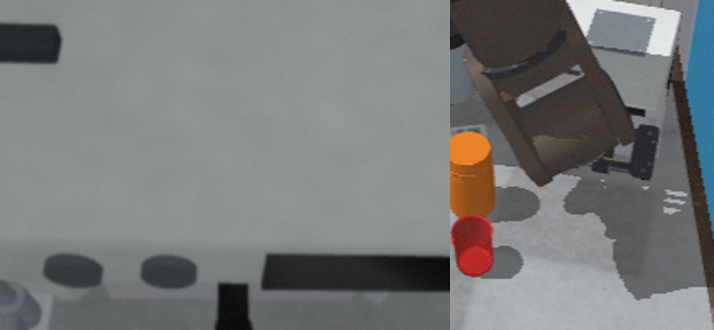

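Emit:
carry_out(series=[[0, 0, 0, 0], [0, 0, 0, 0], [0, 0, 0, 0], [0, 0, 0, 0], [0, 0, 0, 0]], fingers=0)

```text
t: 26.15
eef_pos: [572.4, 59.9, 31.8]
tcp_rot: [3.105, -0.669, 1.319]
ft_force: [-0.5, -0.5, 0.7]
opening: 0.489
grip_force: 0.0
```

Emit:
carry_out(series=[[-0.03, -0.11, 0.15, 0], [-0.06, -0.22, 0.3, 0], [-0.11, -0.38, 0.5, 0], [-0.11, -0.38, 0.5, 0], [-0.11, -0.38, 0.5, 0]])

```text
t: 26.65
eef_pos: [550.9, -14.9, 130.7]
tcp_rot: [3.105, -0.669, 1.319]
ft_force: [0.7, -0.4, 0.1]
opening: 0.497
grip_force: 0.0
```

```bash
cat > kin.py <<'E'
from fit import *
from scipy.spatial.transform import Rotation as R
np.set_printoptions(suppress=True,precision=3)
D=[([-1.223,.491,1.559,0,1.092,-.106],[274.,-561.7,193.5],[-3.14,0,.454]),
([-1.2689,.3426,1.7709,.1887,.4195,-.3009],[291.04,-637.68,261.65],[2.5224,.0119,.4506]),
([-1.3639,-.0132,2.2337,.4026,.3397,-.5885],[196.22,-427.87,261.9],[2.5227,.012,.4508]),
([-1.135,.858,.72,-.335,2.028,2.47],[287.03,-664.36,287.48],[2.576,.006,-2.113]),
([-1.241,1.18,.048,-.12,1.25,1.709],[395,-1052.6,288.86],[3.107,-.673,-1.368]),
([-.891,.592,1.713,.581,1.284,-.903],[490.3,-256.3,146.6],[3.103,-.668,1.298]),
([-.344,.695,1.974,1.027,.809,-.938],[572.07,57.85,31.8],[3.104,-.667,1.319]),
([-.993,.118,2.057,-.71,.838,1.571],[182.25,-419.04,263.29],[2.575,.005,-.542])]
def fk(q,k,full=False):
    h,a1,L1,L2,L3,e,a3=k; Ry=lambda a:R.from_euler("y",a); Rz=lambda a:R.from_euler("z",a)
    R1=Rz(q[0]); p=np.array([0,0,h])+R1.apply([a1,e,0])
    R2=R1*Ry(q[1]); p=p+R2.apply([0,0,L1]); el=p
    R3=R2*Ry(q[2]); p=p+R3.apply([a3,0,L2]); w=p
    R5=R3*Rz(q[3])*Ry(q[4]); R6=R5*Rz(q[5]); p=p+R6.apply([0,0,L3])
    return (p,R6,w,el) if full else (p,R6)
def solve():
    f=lambda k:np.concatenate([fk(q,k)[0]-p for q,p,r in D])
    r=least_squares(f,[300,0,400,400,250,66,0]); return r.x,np.abs(r.fun).max()
LO=np.array([-3.1,-.84,.05,-1.13,.06,-2.69]);HI=np.array([3.1,2.19,2.79,4.28,2.93,2.69])
def ik(p,Rm,k,C,q0):
    f=lambda q:np.concatenate([(fk(q,k)[0]-p)/100,(Rm.inv()*fk(q,k)[1]*C).as_rotvec()])
    r=least_squares(f,np.clip(q0,LO+.01,HI-.01),bounds=(LO,HI)); return r.x,np.linalg.norm(r.fun)
E
python3 - <<'E'
from kin import *
k,e=solve();print(k,e)
Cs=[(fk(q,k)[1].inv()*R.from_euler("xyz",r)).as_euler("xyz") for q,p,r in D];print(np.array(Cs))
C=R.from_euler("xyz",Cs[6])
s=env.state();q=np.array(s["joints"]);R0=R.from_euler("xyz",s["tcp_rot"])
pc=[577.85,88.73,1.30];kn=T(pc,(-14,95,192.5))
print("knob",kn)
for a in (0,.2,.6,1.0,1.37,1.6):
    Rm=R.from_euler("z",a)*R0; p=kn+19*Rm.apply([0,0,1])
    q,err=ik(p,Rm,k,C,q); P=fk(q,k,True); print(a,q,"err",round(err,4),"wrist",P[2],"elbow",P[3])
Kt,Pt=[np.array(env.calibration("top")[n]) for n in("K","pose")]
print("table edge",atz(Kt,Pt,300,133,0),atz(Kt,Pt,200,128,0))
E
```

```text
[196.753  -0.07  586.733 411.025 293.016  65.986  42.928] 0.2989844240599382
[[ 0.001 -0.     1.571]
 [ 0.     0.     1.571]
 [-0.     0.     1.571]
 [ 0.     0.     1.57 ]
 [ 0.    -0.     1.57 ]
 [-0.     0.     1.572]
 [ 0.    -0.     1.57 ]
 [-0.    -0.     1.571]]
knob [482.567 100.653 192.5  ]
0 [-0.294  0.344  2.097  0.895  0.919 -0.671] err 0.0 wrist [430.468 -61.247 407.347] elbow [208.203   5.971 749.201]
0.2 [-0.288  0.384  2.021  0.789  1.038 -0.742] err 0.0 wrist [463.671 -68.371 407.347] elbow [229.494   0.914 740.73 ]
0.6 [-0.241  0.463  1.867  0.599  1.253 -0.897] err 0.0 wrist [530.984 -62.386 407.347] elbow [270.354   1.585 721.614]
1.0 [-0.164  0.533  1.728  0.425  1.432 -1.078] err 0.0 wrist [590.652 -30.662 407.347] elbow [304.847  16.536 702.087]
1.37 [-0.077  0.583  1.626  0.265  1.556 -1.271] err 0.0 wrist [630.823  17.31  407.347] elbow [327.072  40.843 686.57 ]
1.6 [-0.02   0.605  1.58   0.162  1.609 -1.403] err 0.0 wrist [645.919  53.304 407.347] elbow [334.858  59.417 679.353]
table edge [719.075 -90.283   0.   ] [725.364 158.267   0.   ]
```

Emit:
carry_out(series=[[0, -0.7, 0.6, 0], [0, -0.7, 0.6, 0], [-0.1, -0.8, 0.5, 0], [-0.2, -0.9, 0.3, 1], [-0.3, -0.9, 0.2, 1]])

```text
t: 27.15
eef_pos: [520.4, -216.1, 241.6]
tcp_rot: [3.104, -0.667, 1.533]
ft_force: [0.1, 0.6, -0.2]
opening: 0.501
grip_force: 0.0
```

Emit:
carry_out(series=[[-0.3, -0.9, 0.2, 1], [-0.3, -0.9, 0.2, 1], [-0.3, -0.9, 0, 1], [-0.3, -0.9, 0, 1], [-0.3, -0.9, 0, 0]])

```text
t: 27.65
eef_pos: [446.0, -440.2, 259.7]
tcp_rot: [3.106, -0.669, 1.951]
ft_force: [0.3, -0.9, 0.7]
opening: 0.499
grip_force: 0.0
```

Emit:
carry_out(series=[[-0.3, -0.9, 0, 0], [-0.3, -0.9, 0, 0], [-0.3, -0.9, 0, 0], [-0.3, -0.9, 0, 0], [-0.3, -0.9, 0, 0]])

```text
t: 28.15
eef_pos: [373.2, -656.6, 260.4]
tcp_rot: [3.106, -0.669, 1.944]
ft_force: [1.3, -0.1, 0.4]
opening: 0.498
grip_force: 0.0
```

```bash
python3 st.py
```

```text
28.15 q [-1.163  1.086  0.333  0.083  2.389 -1.484] p [ 373.232 -656.596  260.41 ] rot [ 3.106 -0.669  1.944]
toolx [-0.286  0.73   0.62 ] y [0.938 0.344 0.028] z [-0.193  0.59  -0.784] tilt 38.37322252508394 az z 1.8875025985000788 F [ 1.303 -0.071  0.449] 0.49818173263408183
```

Emit:
carry_out(series=[[0.4, -0.9, 0, 0], [0.4, -0.9, 0, 0], [0.4, -0.9, 0.5, 0], [0.4, -0.9, 0.5, 0], [0.4, -0.9, 0.5, 0]])

```text
t: 28.65
eef_pos: [381.5, -690.7, 272.4]
tcp_rot: [3.089, -0.58, 1.943]
ft_force: [-0.0, 0.3, 1.0]
opening: 0.497
grip_force: 0.0
```

Emit:
carry_out(series=[[0.4, -0.9, 0.6, 0], [0.4, -0.9, 0.6, 0], [0.4, -0.9, 0.6, 0], [0.4, -0.9, 0.6, 0], [0.4, -0.9, 0.6, 0]])

```text
t: 29.15
eef_pos: [375.8, -697.2, 316.7]
tcp_rot: [3.071, -0.483, 1.936]
ft_force: [0.2, -0.2, 0.3]
opening: 0.499
grip_force: 0.0
```

Emit:
carry_out(series=[[0.4, -0.9, 0.6, 0], [0.4, -0.9, 0.6, 0], [0.4, -0.9, 0.6, 0], [0.4, -0.9, 0.6, 0], [0.4, -0.9, 0.6, 0]])

```text
t: 29.65
eef_pos: [374.3, -707.0, 351.0]
tcp_rot: [3.052, -0.378, 1.927]
ft_force: [-0.2, 0.1, -0.4]
opening: 0.5
grip_force: 0.0
```

```bash
python3 st.py
```

```text
29.65 q [-1.201  1.067  0.048  0.14   2.399 -1.455] p [ 374.293 -706.99   351.035] rot [ 3.052 -0.378  1.927]
toolx [-0.324  0.871  0.369] y [0.945 0.316 0.083] z [-0.045  0.376 -0.926] tilt 22.24260358136601 az z 1.6892356475181505 F [-0.212  0.072 -0.425] 0.49959197311273656
```

Emit:
carry_out(series=[[0.4, -0.9, 0.3, 1], [0.4, -0.9, 0.3, 1], [0.4, -0.9, 0.3, 0.5], [0.4, -0.9, 0.3, 0], [0.4, -0.9, 0.3, 0]])

```text
t: 30.15
eef_pos: [380.5, -741.6, 325.5]
tcp_rot: [3.063, -0.26, 2.176]
ft_force: [0.3, 0.8, -0.1]
opening: 0.498
grip_force: 0.0
```

Emit:
carry_out(series=[[0.4, -0.9, 0.2, 0], [0.4, -0.9, 0.2, 0], [0.4, -0.9, 0.2, 0], [0.4, -0.9, 0.2, 0], [0.4, -0.9, 0.2, 0]])

```text
t: 30.65
eef_pos: [393.9, -789.7, 288.2]
tcp_rot: [3.079, -0.134, 2.166]
ft_force: [0.2, 0.5, 0.1]
opening: 0.501
grip_force: 0.0
```

```bash
python3 st.py
```

```text
30.65 q [-1.194  1.115  0.048  0.037  2.122 -1.767] p [ 393.884 -789.743  288.18 ] rot [ 3.079 -0.134  2.166]
toolx [-0.556  0.82   0.134] y [0.831 0.553 0.062] z [-0.023  0.146 -0.989] tilt 8.477008351531254 az z 1.729751513578573 F [0.184 0.531 0.142] 0.5012054435448697
```

Emit:
carry_out(series=[[0.4, -0.9, 0.2, 1], [0.4, -0.9, 0.2, 1], [0.4, -0.9, 0.2, 0], [0.4, -0.9, 0.2, 0], [0.4, -0.9, 0.2, 0]])

```text
t: 31.15
eef_pos: [407.9, -837.3, 258.5]
tcp_rot: [3.123, -0.004, 2.37]
ft_force: [0.0, 1.1, 0.1]
opening: 0.5
grip_force: 0.0
```

```bash
python3 st.py; cat > knob.py <<'E'
from fit import *
def bar(th,t,y=95):
    # chamber-frame outline; pointed end dir = (-cos,-sin)
    d=np.array([-np.cos(th),-np.sin(th)]);n=np.array([-d[1],d[0]]);c=np.array([-14,95.])+t
    pts=[c+d*a+n*b for a,b in((-20,6),(-20,-6),(18,-6),(26,0),(18,6))]
    return pts
def score(files,pc=(577.85,88.73,1.30)):
    best=[]
    data={}
    for cam,im in files.items():
        cal=env.calibration(cam);K,P=np.array(cal["K"]),np.array(cal["pose"])
        u=proj(K,P,T(pc,(-14,95,185))).astype(int)
        x0,y0=u-24; g=cv2.cvtColor(im[y0:y0+48,x0:x0+48],cv2.COLOR_BGR2GRAY)
        m=(cv2.resize(g,None,fx=4,fy=4,interpolation=2)<45).astype('u1'); data[cam]=(K,P,x0,y0,m)
    for th in np.arange(-.25,1.95,.02):
      for dx in np.arange(-4,5,2.):
        for dy in np.arange(-4,5,2.):
            t=np.array([dx,dy]);s=0
            for cam,(K,P,x0,y0,m) in data.items():
                r=np.zeros_like(m)
                f=lambda pts,z:np.array([(proj(K,P,T(pc,(*p,z)))-(x0,y0)+.5)*4-.5 for p in pts])
                for A in (np.vstack([f(bar(th,t),199.5),f(bar(th,t),171.5)]),
                          np.vstack([f([np.array([-14,95])+t+16*np.array([np.cos(a),np.sin(a)]) for a in np.arange(0,6.3,.4)],z) for z in(160,171.5)])):
                    cv2.fillConvexPoly(r,cv2.convexHull(A.astype(np.float32)).astype(np.int32),1)
                s+=(r&m).sum()/max(1,(r|m).sum())
            best.append((s/len(data),th,dx,dy))
    best.sort(reverse=True); return best[:4]
E
python3 - <<'E'
from knob import *
a,b=cv2.imread("pics/top0.png"),cv2.imread("pics/scene0.png")
for f in ({"top":a},{"scene":b},{"top":a,"scene":b}): print(list(f),[tuple(round(float(v),2) for v in x) for x in score(f)])
E
```

```text
31.15 q [-1.193  1.144  0.048  0.016  1.96  -1.986] p [ 407.943 -837.317  258.492] rot [ 3.123 -0.004  2.37 ]
toolx [-0.717  0.697  0.004] y [0.697 0.717 0.018] z [ 0.01   0.016 -1.   ] tilt 1.0740053447561797 az z 1.0129331833094686 F [0.017 1.136 0.109] 0.4999236710599162
['top'] [(0.53, -0.05, -2.0, 2.0), (0.53, 0.07, 0.0, 2.0), (0.52, -0.03, -2.0, 2.0), (0.52, -0.01, -2.0, 2.0)]
['scene'] [(0.65, 0.27, 4.0, 0.0), (0.65, 0.27, 2.0, 0.0), (0.65, 0.25, 4.0, 0.0), (0.64, 0.25, 2.0, 0.0)]
['top', 'scene'] [(0.58, 0.27, 2.0, 0.0), (0.58, 0.27, 4.0, 0.0), (0.58, 0.25, 0.0, 0.0), (0.58, 0.25, 4.0, 0.0)]
```

Emit:
carry_out(series=[[0.07, 0.9, 0, -0.8], [0.07, 0.95, 0, -0.8], [0.07, 0.95, 0, -0.8], [0.07, 0.95, 0, -0.8], [0.07, 0.95, 0, -0.8]])

```text
t: 31.65
eef_pos: [425.1, -658.4, 261.8]
tcp_rot: [3.122, -0.005, 2.04]
ft_force: [1.2, -1.7, -0.3]
opening: 0.495
grip_force: 0.0
```

Emit:
carry_out(series=[[0.07, 0.95, 0, -0.8], [0.07, 0.95, 0, -0.8], [0.07, 0.95, 0, -0.8], [0.07, 0.95, 0, -0.8], [0.07, 0.95, 0, -0.8]])

```text
t: 32.15
eef_pos: [443.0, -421.1, 262.1]
tcp_rot: [3.122, -0.005, 1.621]
ft_force: [1.4, 0.2, -0.5]
opening: 0.499
grip_force: 0.0
```

Emit:
carry_out(series=[[0.07, 0.95, 0, 0], [0.07, 0.95, 0, 0], [0.07, 0.95, 0, 0], [0.07, 0.95, 0, 0], [0.07, 0.95, 0, 0]])

```text
t: 32.65
eef_pos: [460.7, -183.7, 262.1]
tcp_rot: [3.121, -0.006, 1.624]
ft_force: [1.6, 0.0, 0.6]
opening: 0.504
grip_force: 0.0
```

Emit:
carry_out(series=[[0.07, 0.95, 0, 0], [0.07, 0.95, 0, 0], [0.07, 0.8, 0, 0], [0.07, 0.6, 0, 0], [0, 0, 0, 0]])

```text
t: 33.15
eef_pos: [475.0, -17.6, 262.2]
tcp_rot: [3.121, -0.007, 1.628]
ft_force: [-0.2, 0.5, -0.4]
opening: 0.502
grip_force: 0.0
```

```bash
python3 st.py; python3 - <<'E'
from fit import *
K,P,im=snap("wrist","w7");snap("scene","s7")
pc=(577.85,88.73,1.30)
for q in [(-14,95,199.5),(-14,44,164)]: print(q,proj(K,P,T(pc,q)))
g=cv2.cvtColor(im,cv2.COLOR_RGB2GRAY)
u=proj(K,P,T(pc,(-14,95,199.5))).astype(int)
print(find("wrist","catch"),find("wrist","knob_grip"))
x0,y0=u-60
sub=cv2.resize(g[max(0,y0):y0+120,max(0,x0):x0+120],(40,40),interpolation=3)
for r in sub: print("".join("#" if v<30 else "+" if v<70 else "." for v in r))
E
```

```text
33.15 q [-0.183  0.195  1.826  0.013  1.103 -0.246] p [475.034 -17.552 262.17 ] rot [ 3.121 -0.007  1.628]
toolx [-0.057  0.998  0.007] y [0.998 0.057 0.02 ] z [ 0.02   0.008 -1.   ] tilt 1.2288196022274367 az z 0.3754322166489453 F [-0.182  0.473 -0.399] 0.5020398372294935
(-14, 95, 199.5) [294.81112631  67.46402635]
(-14, 44, 164) [347.02457044  96.4451283 ]
[(0.87, array([288.9,  73.9]))] [(0.59, array([292.5,  70. ]))]
........................................
........................................
........................................
........................................
........................................
........................................
........................................
........................................
........................................
........................................
..................+++...................
..................+####+................
..................+####+................
.................+#####+................
................++#####.................
................++#####.................
...............++
[... 266 characters left out ...]
...
.............######.+####...............
.............+#####.+####...............
.............+####+.####+...............
..............####+.####................
...............###+.###.................
................##+.#+............+++...
................+#++#.............++++++
................+###+..............+++++
.................##+..................++
.................++.....................
........................................
........................................
........................................
........................................
........................................
........................................
........................................
```

```bash
python3 - <<'E'
from fit import *
c=env.calibration("wrist");K,P=np.array(c["K"]),np.array(c["pose"])
a=atz(K,P,288.5,103,199.5);b=atz(K,P,296,39,199.5);d=a-b
az=np.arctan2(d[1],d[0]);print(a,b,np.linalg.norm(d),"theta",(az-1.30+np.pi)%(2*np.pi),"axis",b+d*20/46,"bar az",az+np.pi)
E
```

```text
[479.48040809  72.01141023 199.5       ] [482.13384272 116.10996821 199.5       ] 44.17831517310243 theta 0.210698232012426 axis [480.98017549  96.93668213 199.5       ] bar az 1.5106982320124258
```

Emit:
carry_out(series=[[0.04, 0.8, 0, -0.6], [0.04, 0.8, 0, -0.52], [0.05, 0.72, 0, 0], [0, 0, -0.5, 0], [0, 0, -0.5, 0]])

```text
t: 33.85
eef_pos: [481.8, 95.8, 211.4]
tcp_rot: [3.121, -0.006, 1.509]
ft_force: [-0.5, 0.0, -0.1]
opening: 0.501
grip_force: 0.0
```

Emit:
carry_out(series=[[0, 0, -0.4, 0], [0, 0, -0.32, 0], [0, 0, 0, 0], [0, 0, 0, 0], [0, 0, 0, 0]])

```text
t: 34.35
eef_pos: [481.9, 95.4, 176.6]
tcp_rot: [3.122, -0.006, 1.509]
ft_force: [-1.1, -0.4, 0.5]
opening: 0.497
grip_force: 0.0
```

Emit:
carry_out(series=[[0, 0, 0, 0], [0, 0, 0, 0], [0, 0, 0, 0], [0, 0, 0, 0], [0, 0, 0, 0]], fingers=1)

```text
t: 34.85
eef_pos: [481.5, 95.9, 175.8]
tcp_rot: [3.122, -0.006, 1.51]
ft_force: [11.3, -2.1, -1.8]
opening: 0.139
grip_force: 6.6
```

Emit:
carry_out(series=[[0, 0, 0, 0], [0, 0, 0, 0], [0, 0, 0, 0], [0, 0, 0, 0], [0, 0, 0, 0]])

```text
t: 35.35
eef_pos: [482.2, 95.8, 175.9]
tcp_rot: [3.121, -0.006, 1.51]
ft_force: [5.9, -0.4, -1.7]
opening: 0.117
grip_force: 30.0
```

```bash
python3 st.py
```

```text
35.35 q [0.06  0.316 1.914 0.005 0.891 0.118] p [482.152  95.831 175.869] rot [ 3.121 -0.006  1.51 ]
toolx [0.061 0.998 0.006] y [ 0.998 -0.061  0.02 ] z [ 0.021  0.005 -1.   ] tilt 1.2196678430008054 az z 0.23171587531076926 F [ 5.89  -0.38  -1.703] 0.11671314390561117
```

Emit:
carry_out(series=[[0, 0.005, 0, 0.6], [0.005, 0.005, 0, 0.9], [0.005, 0.005, 0, 1], [0.005, 0.005, 0, 1], [0.005, 0.005, 0, 1]])

```text
t: 35.85
eef_pos: [484.9, 96.6, 175.9]
tcp_rot: [3.118, -0.003, 1.985]
ft_force: [14.9, -4.3, -9.0]
opening: 0.118
grip_force: 30.0
```

```bash
python3 st.py
```

```text
35.85 q [ 0.056  0.319  1.908  0.014  0.894 -0.367] p [484.916  96.587 175.949] rot [ 3.118 -0.003  1.985]
toolx [-0.403  0.915  0.003] y [0.915 0.402 0.023] z [ 0.02   0.012 -1.   ] tilt 1.3517255114673943 az z 0.5479688736776105 F [14.871 -4.303 -8.988] 0.11787082714622196
```

Emit:
carry_out(series=[[0.015, 0.007, 0, 1], [0.012, 0.007, 0, 1], [0.01, 0.008, 0, 1], [0.01, 0.008, 0, 1], [0.01, 0.008, 0, 1]])

```text
t: 36.35
eef_pos: [487.5, 98.7, 175.9]
tcp_rot: [3.12, -0.002, 2.509]
ft_force: [11.8, -1.2, -6.4]
opening: 0.117
grip_force: 30.0
```

```bash
python3 st.py
```

```text
36.35 q [ 0.056  0.327  1.896  0.022  0.907 -0.895] p [487.49   98.743 175.927] rot [ 3.12  -0.002  2.509]
toolx [-0.806  0.591  0.002] y [0.591 0.806 0.021] z [ 0.011  0.018 -1.   ] tilt 1.2228480164942859 az z 1.0264329190118018 F [11.761 -1.247 -6.42 ] 0.11652169343109373
```

Emit:
carry_out(series=[[0.008, 0.01, 0, 1], [0.006, 0.01, 0, 1], [0.004, 0.01, 0, 1], [0, 0.005, 0, 0.46], [0, 0, 0, 0]])

```text
t: 36.85
eef_pos: [488.4, 100.9, 176.0]
tcp_rot: [3.121, -0.001, 2.869]
ft_force: [13.0, 1.8, -7.5]
opening: 0.114
grip_force: 30.0
```

```bash
python3 st.py; python3 - <<'E'
from fit import *
K,P,im=snap("wrist","w8")
g=cv2.cvtColor(im,cv2.COLOR_RGB2GRAY)
pc=(577.85,88.73,1.30);print(proj(K,P,T(pc,(-14,44,164))),proj(K,P,T(pc,(-14,95,199.5))))
E
```

```text
36.85 q [ 0.06   0.331  1.889  0.025  0.916 -1.253] p [488.424 100.895 175.967] rot [ 3.121 -0.001  2.869]
toolx [-0.963  0.27   0.001] y [0.27  0.963 0.02 ] z [ 0.004  0.02  -1.   ] tilt 1.1617562392040812 az z 1.3523652997003752 F [12.957  1.831 -7.472] 0.11374501968988096
[276.16410644 301.82420021] [277.06354357 254.11930978]
```

Release, lift, and check the knob from above.

Emit:
carry_out(series=[[0, 0, 0, 0], [0, 0, 0, 0], [0, 0, 0, 0], [0, 0, 0, 0], [0, 0, 0, 0]], fingers=0)

```text
t: 37.4
eef_pos: [485.8, 100.8, 175.7]
tcp_rot: [3.123, -0.006, 2.867]
ft_force: [0.0, 0.5, 0.1]
opening: 0.47
grip_force: 0.0
```

Emit:
carry_out(series=[[0, 0, 0.4, 0], [0, 0, 0.7, 0], [0, 0, 0.7, 0], [-0.5, -0.8, 0.3, 0], [-0.5, -0.8, 0, 0]])

```text
t: 37.9
eef_pos: [436.0, 20.4, 282.5]
tcp_rot: [3.123, -0.003, 2.87]
ft_force: [-0.4, -0.2, -0.3]
opening: 0.504
grip_force: 0.0
```

Emit:
carry_out(series=[[-0.3, -0.8, 0, 0], [-0.3, -0.8, 0, 0], [-0.3, -0.8, 0, 0], [0, -0.8, 0, 0], [0, 0, 0, 0]])

```text
t: 38.4
eef_pos: [390.7, -142.7, 280.8]
tcp_rot: [3.124, -0.005, 2.863]
ft_force: [0.1, 0.5, -0.6]
opening: 0.5
grip_force: 0.0
```

```bash
python3 st.py; python3 - <<'E'
from knob import *
np.set_printoptions(suppress=True,precision=1)
pc=(577.85,88.73,1.30)
D={c:snap(c,c+"9") for c in("top","scene","wrist")}
for c in D: print(c,"knob",proj(*D[c][:2],T(pc,(-14,95,199.5))),"mark",proj(*D[c][:2],T(pc,(-14,44,164))),"front",proj(*D[c][:2],T(pc,(0,0,36))), "jar",find(c,"jar"),"beaker",find(c,"beaker"))
for c in("scene","top"):
    print(c,[tuple(round(float(v),2) for v in x) for x in score({c:D[c][2]})])
    g=cv2.cvtColor(D[c][2],cv2.COLOR_RGB2GRAY); u=proj(*D[c][:2],T(pc,(-14,80,185))).astype(int)
    for r in g[u[1]-20:u[1]+20,u[0]-34:u[0]+34]: print("".join("#" if v<40 else "+" if v<80 else "." for v in r))
E
```

```text
38.4 q [-0.521  0.094  1.897  0.017  1.16  -1.82 ] p [ 390.706 -142.683  280.805] rot [ 3.124 -0.005  2.863]
toolx [-0.961  0.275  0.005] y [0.275 0.961 0.018] z [-0.     0.019 -1.   ] tilt 1.0629452017534013 az z 1.5917876436641536 F [ 0.068  0.48  -0.552] 0.4999626369194094
top knob [209.2 208.1] mark [219.  188.3] front [224.4 182.5] jar [(0.91, array([265.4, 264. ]))] beaker []
scene knob [282.3 148. ] mark [304.  163.7] front [321.3 202. ] jar [(0.56, array([245.5, 226.8]))] beaker [(0.94, array([241.5, 267.7])), (0.52, array([320.7, 189.9]))]
wrist knob [553.3 238.5] mark [514.5 272.8] front [454.8 263.2] jar [(0.94, array([378.3, 159.8]))] beaker [(0.67, array([291.5, 188.1])), (0.62, array([462.4, 249.5]))]
scene [(0.75, 1.29, 4.0, -2.0), (0.75, 1.31, 4.0, -2.0), (0.75, 1.35, 2.0, -2.0), (0.75, 1.31, 2.0, -2.0)]
#++++##+............................................................
##+.................................................................
##+.................................................................
###..........................................................
[... 4652 characters left out ...]
..........
++++.....................+#############+............................
##+++....................+#############+............................
+###+++..................+#############+............................
+++##++..................+############++............................
.+++++++.................+############+.............................
....++++.................+###########+..............................
.........................++#########+...............................
..........................++#####++++...............................
...........................+++++++.................................+
....................................................................
```

Emit:
carry_out(series=[[0.3, 0.7, 0, 0], [0.3, 0.7, 0, 0], [0.3, 0.7, 0, 0], [0.3, 0.7, 0, 0], [0, 0, 0, 0]])

```text
t: 39.35
eef_pos: [451.9, 4.2, 280.6]
tcp_rot: [3.123, -0.006, 2.872]
ft_force: [-0.7, -0.7, -0.1]
opening: 0.5
grip_force: 0.0
```

```bash
python3 - <<'E'
from fit import *
pc=(577.85,88.73,1.30)
K,P,im=snap("wrist","w10");print(env.state()["eef_pos"])
u,m=proj(K,P,T(pc,(-14,95,199.5))),proj(K,P,T(pc,(-14,44,164)));print(u,m)
g=cv2.cvtColor(im,cv2.COLOR_RGB2GRAY)
lo=np.minimum(u,m).astype(int)-45;hi=np.maximum(u,m).astype(int)+45;lo=np.maximum(lo,0);hi=np.minimum(hi,[560,420])
sub=g[lo[1]:hi[1]:3,lo[0]:hi[0]:2];print(lo)
for r in sub: print("".join("#" if v<30 else "+" if v<70 else "." for v in r))
E
```

```text
[451.24377217   2.71019009 280.55140942]
[388.6932183  219.76930665] [372.10916012 257.51507938]
[327 174]
.....................................................
.....................................................
.....................................................
.....................................++++++++++++++++
.........................................+++++####++#
.............................................++++++++
.....................................................
.......................++######+.....................
.....................+++++########+..................
...................++++++++#######+..................
..................+++++++++++++++++..................
..................+++++++++++++++++..................
.................++++++++++++++++++..................
..................++++++++++++++++...................
..................++++++++++++++++...................
...................+++++++++++++++...................
.....................+++++++++++++...................
.......................++++++++.++...................
.....................
[... 628 characters left out ...]
#######............++++.............................
#########+.......++++++++++++++++++++++++++++++++++++
##########+......+#+#++++++++++++++++++++++++++++++++
###########+.....+##+##++++++++++++++++++++++++++++++
#############....+#####++++++++++++++++++++++++++++++
##############...+++++###+#++++++++++++++++++++++++++
###############..+.+..+######++++++++++++++++++++++++
################++.+..+#######+#+++++++++++++++++++++
################++.++..+########+#+++++++++++++++++++
###############++++++..+###########++++++++++++++++++
+++++++++++++++++++++...+###########+#+++++++++++++++
++++++++++++++++++++++..+################++++++++++++
++++++++++++++++++++++..+###################+++++++++
```

```bash
python3 - <<'E'
from fit import *
pc=(577.85,88.73,1.30)
c=env.calibration("wrist");K,P=np.array(c["K"]),np.array(c["pose"])
im=cv2.imread("pics/wrist10.png") if 0 else cv2.imread("pics/w10.png");g=cv2.cvtColor(im,cv2.COLOR_BGR2GRAY)
for th in (1.37,1.47,1.571,1.67,1.77):
    d=np.array([-np.cos(th),-np.sin(th)]);n=np.array([-d[1],d[0]])
    print(th,[proj(K,P,T(pc,(*(np.array([-14,95])+d*a+n*b),199.5))).round(0).astype(int).tolist() for a,b in((26,0),(18,6),(18,-6),(-20,-6),(-20,6))])
for v in range(180,252,3): print(v," ".join(f"{x:3d}" for x in g[v,360:412:2]))
E
```

```text
1.37 [[382, 247], [391, 240], [379, 237], [391, 197], [404, 200]]
1.47 [[385, 247], [393, 239], [380, 238], [388, 198], [401, 199]]
1.571 [[388, 247], [395, 239], [382, 239], [386, 198], [399, 198]]
1.67 [[391, 247], [397, 238], [384, 240], [384, 199], [397, 198]]
1.77 [[394, 247], [399, 237], [386, 240], [381, 200], [395, 197]]
180 114 111 107 110 107 109 109 110 110 108 110 110 111 109 111 112 110 112 109 106 103 105 107 105 106 107
183 108 111 111 112 113 110 112 107 111 111 110 112 112 113 110 113 111 111 108  93  77  58  52  49  48  48
186 106 104 107 110 113 113 112 113 112 110 109 111 112 111 111 112 112 114 112 114 112 109 104  84  71  47
189 107 105 106 107 105 106 111 112 113 113 112 113 112 113 112 113 112 111 112 112 111 111 113 114 112 110
192 106 105 107 106 106 107 104 103  91  81  75  75  74  88 104 112 111 112 112 110 111 111 111 111 115 112
195  91  99 104 104 102  92  78  62  34  26  22  25  22  23  32  54  86 108 113 117 118 117 114 117 117 115
198 110 110 105  89  55  38  35  34  29  28  28  26  27  25  23  23  23  34  73 109 113 114 113 114 115 118
201 125 117  
[... 1122 characters left out ...]
  61  93  62  51 109 132 134 134 135 133 134 135 137
234 131 132 130 129 129 124 117  74  47  42  43  44  46  64  91  54  62 117 132 133 131 133 135 135 133 135
237 130 131 131 127 128 128 129 124  99  55  45  43  45  72  91  53  72 125 131 130 134 132 132 132 134 135
240 131 129 132 132 133 131 133 131 129 118  76  50  47  89 112  60  75 125 132 132 134 134 133 135 133 131
243 129 132 131 132 132 133 131 130 131 131 127 109  64  57  76 115 150 171 141 144 136 135 145 149 170 153
246 131 130 131 131 131 125 126 126 131 132 136 198 186 156 206 227 229 228 221 220 196 215 224 227 228 223
249 128 130 130 129 111  65  58  63 103 146 184 217 228 229 230 229 229 230 230 230 229 229 230 229 231 231
```

```bash
python3 -c "
from cell import env
print(env.job_done())"
```

```text
the job is handed in; nothing more can be done
None
```

I pushed the tray in until it stopped firmly against the back of the chamber, then turned the catch to about 1.57 rad, facing the mark, and handed the job in at about 39 s. I never saw the tray's front flush or the jar and beaker standing after the push, because the canopy hid them; both looked fine as the tray entered the mouth, and I kept clear of the timer, tape roll and dark-capped jar but did not check them again.

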